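# Put a propeller shaft in gear on the shift rig

### The job

Lift the propeller shaft out of the wooden cradle and lay it in the two V saddles of the blue shift rig, toothed end towards the brass clutch ring. Then, with your hand off the shaft, ease the green gear knob all the way over towards the shaft, without slamming it, and rock the shaft to and fro by its ball-ended cross bar until the spring-loaded clutch teeth drop fully into mesh. Leave the shaft in its saddles, the knob over, and do not disturb the connecting rod, the two gaskets or the bearing race.

Things in the scene. Friction and masses are not known exactly. Their poses are not given: they have to be found in the camera images.
- shaft_mid (a point): Loose steel propeller shaft, 16 mm diameter, 0.8 kg. This point: on its axis, midway between its two dark collars; grip here (bare shaft 59 mm either way, near the centre of mass). y axis: along the shaft to the toothed end; z axis: along the cross bar, upright at the start, when the shaft lies level in the cradle, 75 mm above the bench. Friction in saddles holds it at any roll angle.
- shaft_teeth (a point): Centre of the shaft's toothed end face, at y = +99 mm from shaft_mid. Steel disc, 60 mm diameter, at y = 75 to 85 mm, with six teeth 60 degrees apart from 85 to 99 mm, each 7 mm wide at radius 20 to 30 mm; one lies in the +z direction. Collars: 28 mm diameter, 4 mm thick, inner faces at y = -59 and +59 mm.
- shaft_ball (a point): Centre of the black 20 mm ball on the end of the shaft's cross bar that is on top at the start: at (0, -92, +50) mm in the frame of shaft_mid. Pinch or push it to rock the shaft: 1 to 3 N does; it travels on a 50 mm arc about the shaft axis, and a hard sideways push (over some 8 N) can lift the shaft in its saddles. The bar is 10 mm thick, with an equal ball at its other end, at z = -50 mm.
- cradle: Fixed wooden cradle in which the shaft lies at the start; origin under its centre. Base 80 x 130 x 15 mm, two V saddles like the rig's (14 mm thick, at y = -48 and +48 mm), shaft axis 75 mm up.
- rig_bed (a point): Where shaft_mid must lie in the fixed blue shift rig: 80 mm above the bench, midway between two dark steel V saddles (14 mm thick, at y = -48 and +48 mm; the V is 36 mm wide at its mouth, which rises 15 mm above this point). y axis: along the seated shaft towards the brass clutch and knob; z up. The shaft's collars go just outside the saddles, with 4 mm of end play each way.
- rig: The blue rig itself, origin on the bench 80 mm below rig_bed, same axes. Base plate 90 mm wide, 15 mm high, from y = -70 to +235 mm; below the shaft's cross bar there is bare bench.
- knob_grip (a point): Centre of the green nylon gear knob on the rig: upright, 28 mm diameter, 38 mm high; this point half-way up, 137 mm above the bench, at y = +185 mm from rig_bed when out. It slides straight towards the shaft (-y of rig_bed), carrying the brass clutch.
- selector (a joint): Slide of the green knob, m: 0 = out (starts at 0 to 0.004), 0.030 = fully over, in gear, at a hard stop. Stays where left: about 7 N friction, against up to 6 N from the clutch spring.
- clutch (a joint): Slide of the brass clutch ring on its spring, relative to the knob carriage, m: 0 = sprung fully out, negative = held back by the shaft's teeth (to -0.018). With the shaft in and the knob fully over it reads 0 only in mesh; on tooth tops, -0.004 to -0.014. Spring 1 to 6 N.
- clutch_face (a point): Centre of the clutch ring's toothed face, on the seated shaft axis. Brass, 60 mm diameter, three teeth 120 degrees apart, 7 mm wide, 14 mm long. It does not turn; its angle differs each time, so that with the cross bar upright tooth stands on tooth. Rocking the bar up to 0.65 rad one way or the other lets them in (about 0.17 rad play each way, recurs every 60 degrees).
- conrod: Steel connecting rod lying flat, 170 mm long, 16 mm thick, 56 mm wide at the big end; origin at its underside near mid-length, x axis along it. Not to be disturbed.
- gasket1: Copper head gasket, flat figure of eight, 144 mm by 76 mm, 4 mm thick; origin at the centre of its underside, y axis along its length. Not to be disturbed.
- gasket2: The second, equal copper head gasket. Not to be disturbed.
- race: Chrome bearing race, ring 62 mm outside diameter, 18 mm high; origin at the centre of its underside. Not to be disturbed.

How it is judged:
By the outcome, as a careful person would: the job done as asked, in the order asked, and still so for the second after the job is handed in, with the robot touching nothing.
It also fails if it takes over 58 s, if anything falls off the work surface, if the arm or the gripper's body presses on something with over 40 N, if the wrist force passes 120 N, or if a joint passes its speed limit or range.

### The arm

A 7-joint arm with a two-finger parallel gripper is mounted at the origin on the work surface. World frame = base frame: x ahead of the robot, y to its left, z up, the work surface at z = 0. Lengths are in m, angles in rad, forces in N, time in s.
With the tool pointing down it reaches from about 0.4 to 0.85 m from the base axis. Payload 10.4 kg.
Tool frame: the origin (TCP) lies midway between the tips of the shut fingers; the grasp point (between the pads) lies 19 mm behind it; z points along the fingers, y is the direction in which the jaws open and shut (so a half turn about z gives the same grasp; the last joint's range is limited). The gripper opens to 85 mm and grips with 20 to 120 N. Pads are 22 mm wide; open, the fingers measure 114 mm over their backs; the gripper's body (76 mm by 85 mm) begins 54 mm behind the grasp point. The pads swing forward as they close: fully open they stand 13 mm farther back than shut.
Start: joints at [1.217, 0.332, -0.065, 1.46, 0.022, 1.35, -0.088], TCP at [0.203, -0.591, 0.231] pointing down, gripper open.
Joint ranges: [-2.6, 2.6], [-0.5, 2.12], [-1.47, 1.34], [0.16, 2.42], [-1.27, 4.41], [0.06, 2.06], [-2.6, 2.6]. Speed limits (rad/s): [2.22, 2.22, 2.79, 2.79, 3.14, 3.14, 3.14].

### API

Orientations are given as a unit quaternion [x, y, z, w].
In Python, from workcell import get_obs, camera, calibration, hand_in gives the robot as it stands.
- The arm moves only by the shell command python3 -m handwheel 'ROWS' [FORCE]. ROWS is JSON, a list of rows, each an object with "jaw": the finger opening in mm, from 0 to 85.4; "delta_pos": the shift along the tool's x, y, z scaled (see below), a list of three; "turn": the turn about the tool's z scaled (see below). In form: [{"jaw": jaw, "delta_pos": [tx, ty, tz], "turn": turn}, ...]. A call has 1 to 10 rows; each row is the pose to reach, as a shift and turn from the pose commanded when the call began, along the tool's axes at that moment, turning the shorter way round; what a row does not reach only later rows make up. The controller multiplies each number of a shift by 1 m and each number of a turn by pi rad. A row lasts 1/12 s, in which the tool goes at most 41.7 mm and 7.16 degrees, less where a joint would pass 70% of its speed; a pose out of reach is approached as far as the arm can. A call with a number of a shift or a turn outside -1 to 1 is refused whole. A call with a gripper value outside its range is refused whole. The fingers move at their own pace and stop on an object; FORCE is the grip in N (left out, the last holds). Time passes only in rows, so rows that repeat a pose let the fingers close. It gives the time, the measured TCP pose, the force and the opening at its end, in the units of the state.
- get_obs(): the state, without advancing time (a new reading comes with each control period).
- camera(name): name is "side" or "top"; returns the picture (400x640x3 uint8, red, green, blue); there is no depth.
- calibration(name): a dict with "mtx" (3x3 intrinsics, pixels), "dist_coeffs" ([k1, k2, p1, p2, k3] as OpenCV has them; the pictures are not rectified), "rvec" (rotation vector, rad) and "tvec" (3), from world to camera coordinates, as OpenCV has them. Camera axes: x right, y down, z forward; pixel columns grow to the right and rows downward; lengths in m; the calibration is good to about 2 mm. A picture is of the moment at which its call begins. calibration takes no time and is no camera call.
- hand_in(): hands the job in, once; it reports no verdict.
The state is a dict: "clock": time; "joint_pos": joint angles; "joint_velocities": joint speeds; "tau": joint torques, N m; "position": TCP position; "ee_rot": TCP orientation; "ft_force": force on the tool from outside, world axes, zero at the start; "torque": the same for the moment, N m; "grip_width": opening from 0.0 (shut) to 1.0 (fully open).
Only numpy, scipy, OpenCV 4.12 (cv2) and the standard library are available. Lean on these libraries where they do the work, as an engineer would, in place of code of your own. Each camera call takes 0.05 s, during which the arm holds its last target.

## Working session

There is one attempt and no reset: what is moved stays moved. The work goes in short steps, Python scripts to look and compute and a shell command to move; the robot and the scene stay as the last step left them, time stands still between calls to the robot, and variables do not carry over. Pictures are saved under pics/ and viewed, and the job is handed in when it is done.

```bash
ls; mkdir -p pics; python3 - <<'E'
from workcell import get_obs, camera, calibration
import cv2
o=get_obs();print(o)
for n in("top","side"):
    c=calibration(n);print(n,c)
    cv2.imwrite(f"pics/{n}0.png",cv2.cvtColor(camera(n),cv2.COLOR_RGB2BGR))
E
```

```text
pics
{'clock': 0.0, 'joint_pos': array([ 1.21741219,  0.3329018 , -0.06474217,  1.46098956,  0.02161611,
        1.34990396, -0.08847797]), 'joint_velocities': array([ 0.00132938,  0.00249698, -0.00087842, -0.00080969,  0.00099055,
       -0.00132111, -0.00060182]), 'tau': array([-1.99908871e-03, -6.25442076e+01,  4.78151988e-02, -3.91605341e+01,
        1.62000605e-02,  9.82896017e-03,  5.40501719e-05]), 'position': array([ 0.20287268, -0.59073468,  0.23047433]), 'ee_rot': array([ 9.86346402e-01,  1.64682141e-01, -1.59960690e-04, -7.35875368e-04]), 'ft_force': array([ 0.48638076, -0.14202166, -0.0444619 ]), 'torque': array([-0.03084373,  0.00566884,  0.00949062]), 'grip_width': 1.0028389466510095}
top {'mtx': array([[399.01621602,   0.        , 322.60018611],
       [  0.        , 399.01621602, 196.60095847],
       [  0.        ,   0.        ,   1.        ]]), 'dist_coeffs': array([-0.0299052,  0.       ,  0.       ,  0.       ,  0.       ]), 'rvec': array([ 2.17508237, -2.11204003,  0.18805869]), 'tvec': array([-0.01394085,  0.57172166,  1.1109117 ])}
side {'mtx': array([[487.33497095,   0.        , 323.35855464],
       [  0.        , 487.33497095, 200.17100901],
       [  0.        ,   0.        ,   1.        ]]), 'dist_coeffs': array([-0.10905714,  0.        ,  0.        ,  0.        ,  0.        ]), 'rvec': array([ 0.9310056 , -2.40863088,  1.12980747]), 'tvec': array([0.41434574, 0.31727339, 1.0523298 ])}
```

View pics/top0.png

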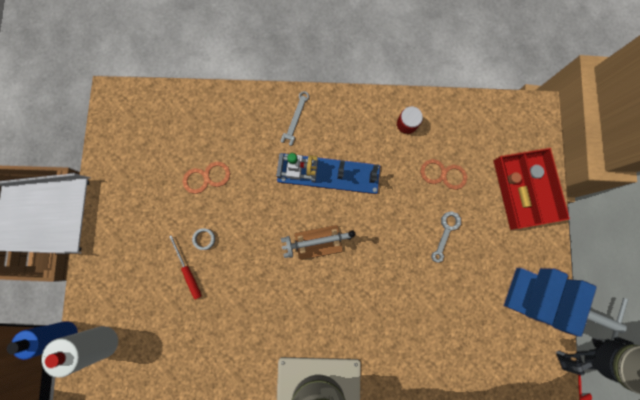

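View pics/side0.png

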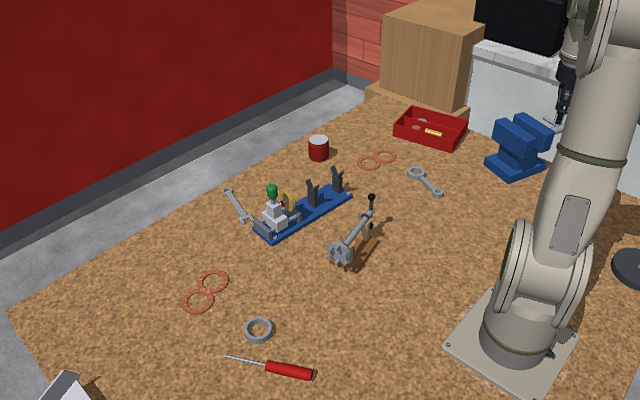

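The top view shows the rig (knob near (291,158), saddles near (343,170) and (375,174)). The shaft lies in the cradle with its teeth at (287,245) and ball at (351,234). Both toothed/clutch ends point to world +y. I'll zoom in next.

```bash
python3 - <<'E'
import cv2,numpy as np
t=cv2.imread("pics/top0.png");s=cv2.imread("pics/side0.png")
a=cv2.resize(t[145:265,265:401],None,fx=5.8,fy=5,interpolation=cv2.INTER_CUBIC)
a=cv2.resize(t[145:265,265:401],None,fx=5,fy=5,interpolation=cv2.INTER_CUBIC)
cv2.imwrite("pics/topz.png",a)
b=cv2.resize(s[160:280,240:400],None,fx=5,fy=5,interpolation=cv2.INTER_CUBIC)
cv2.imwrite("pics/sidez.png",b)
E
```

```text
(no output)
```

View pics/topz.png

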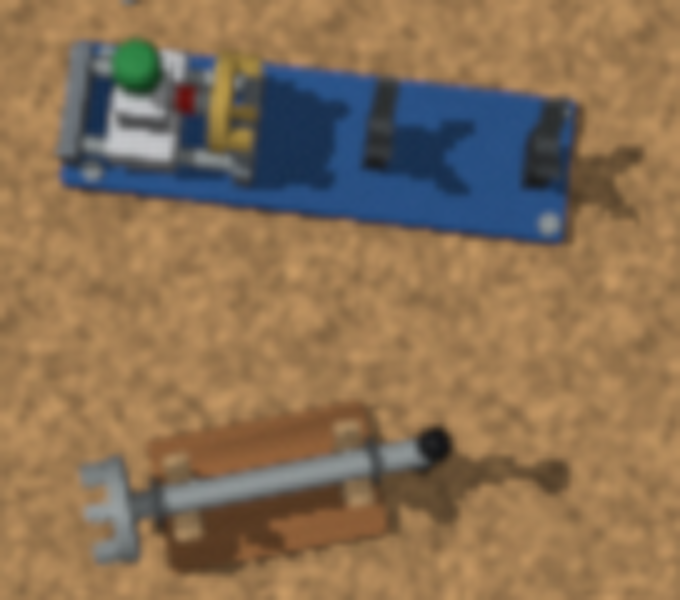

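View pics/sidez.png

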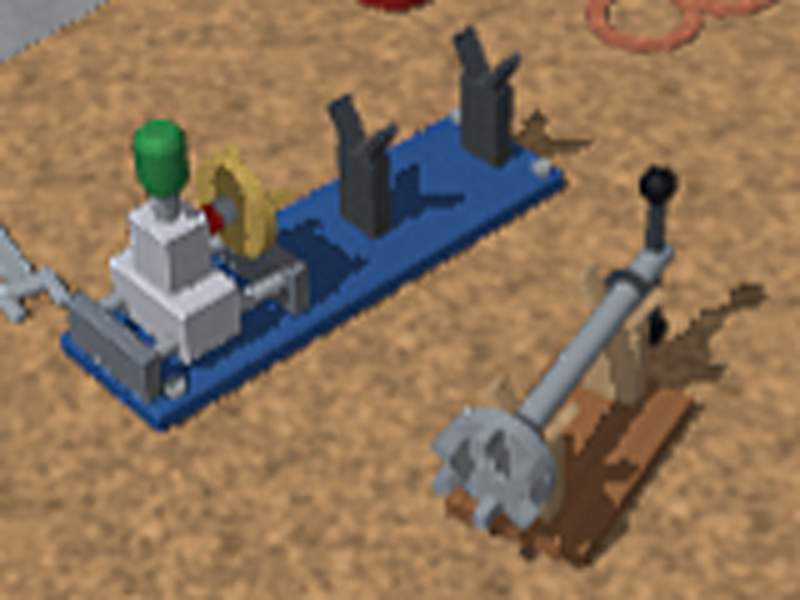

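```bash
cat > h.py <<'E'
import numpy as np,cv2
from workcell import get_obs,camera,calibration
from scipy.spatial.transform import Rotation as R
C={n:calibration(n) for n in("top","side")}
for c in C.values():
    c["R"]=cv2.Rodrigues(c["rvec"])[0]; c["c"]=-c["R"].T@c["tvec"]
def ray(n,uv):
    c=C[n];p=cv2.undistortPoints(np.array(uv,float).reshape(-1,1,2),c["mtx"],c["dist_coeffs"]).reshape(-1,2)
    d=np.c_[p,np.ones(len(p))]@c["R"]; return c["c"],d
def plane(n,uv,z):
    o,d=ray(n,uv); return o+d*((z-o[2])/d[:,2])[:,None]
def proj(n,P):
    c=C[n];return cv2.projectPoints(np.array(P,float).reshape(-1,1,3),c["rvec"],c["tvec"],c["mtx"],c["dist_coeffs"])[0].reshape(-1,2)
def tri(ut,us):
    A=[];b=[]
    P=[]
    for n,u in(("top",ut),("side",us)):
        o,d=ray(n,u);d=d[0]/np.linalg.norm(d[0]);M=np.eye(3)-np.outer(d,d);A.append(M);b.append(M@o);P.append((o,M))
    x=np.linalg.solve(sum(A),sum(b)); return x,[np.linalg.norm(M@(x-o)) for o,M in P]
E
python3 - <<'E'
from h import *
for n in C: print(n,C[n]["c"].round(3))
t=cv2.imread("pics/top0.png");s=cv2.imread("pics/side0.png")
def comp(m,roi):
    z=np.zeros(m.shape,np.uint8);x0,y0,x1,y1=roi;z[y0:y1,x0:x1]=m[y0:y1,x0:x1]*255
    n,l,st,ce=cv2.connectedComponentsWithStats(z);i=1+np.argmax(st[1:,4]);return (l==i).astype(np.uint8),st[i],ce[i]
ht=cv2.cvtColor(t,cv2.COLOR_BGR2HSV);hs=cv2.cvtColor(s,cv2.COLOR_BGR2HSV)
blue=cv2.inRange(ht,(100,90,30),(130,255,255))>0
m,st,ce=comp(blue,(265,140,400,200));print("blue",st,ce)
cn=max(cv2.findContours(m,cv2.RETR_EXTERNAL,cv2.CHAIN_APPROX_NONE)[0],key=len)[:,0]
P=plane("top",cn,0.015)
(cx,cy),wh,a=cv2.minAreaRect(P[:,:2].astype(np.float32));print("rect",cx,cy,wh,a,cv2.boxPoints(((cx,cy),wh,a)))
for nm,h_,roi in(("top",ht,(280,145,300,170)),("side",hs,(260,175,285,205))):
    g=cv2.inRange(h_,(45,80,40),(85,255,255))>0
    m,st,ce=comp(g,roi);print("green",nm,st,ce)
for nm,h_,roi in(("top",ht,(340,226,360,243)),("side",hs,(364,190,378,204))):
    g=cv2.inRange(h_,(0,0,0),(180,255,50))>0
    m,st,ce=comp(g,roi);print("ball",nm,st,ce)
E
```

```text
top [0.386 0.016 1.188]
side [-0.118  0.722  0.919]
blue [ 278  158  102   35 1763] [340.41406693 176.16449234]
rect 0.649183988571167 -0.014131322503089905 (0.29914402961730957, 0.08744370937347412) 85.00249481201172 [[ 0.5925988  -0.15932602]
 [ 0.67971003 -0.16694346]
 [ 0.7057692   0.13106337]
 [ 0.61865795  0.13868082]]
green top [287 153  10  10  82] [291.7804878  157.73170732]
green side [267 184  11  16 139] [271.69784173 191.05035971]
ball top [349 231   6   7  27] [351.62962963 233.77777778]
ball side [368 194   7   9  41] [371.17073171 197.2195122 ]
```

```bash
python3 - <<'E'
from h import *
x,e=tri((291.8,157.7),(271.7,191.05));print("knob",x,e)
x,e=tri((351.6,233.8),(371.3,197.2));print("ball",x,e)
# predicted rig
c=np.array([.6492,-.0141]);y=np.array([.0872,.9962]);xa=np.array([y[1],-y[0]])
bed=c-.0825*y
def W(px,py,z): return np.r_[bed+px*xa+py*y,z]
t=cv2.imread("pics/top0.png");s=cv2.imread("pics/side0.png")
pts=[W(*q) for q in [(0,185,137),(0,0,80)]] if 0 else [W(0,.185,.137),W(0,.185,.156),W(.018,.048,.095),W(-.018,.048,.095),W(.018,-.048,.095),W(-.018,-.048,.095),W(.045,-.07,.015),W(-.045,-.07,.015),W(.045,.235,.015),W(-.045,.235,.015)]
print(bed,pts[0])
for n,im,(x0,y0,x1,y1),f in(("top",t,(265,145,401,265),5),("side",s,(240,160,400,280),5)):
    b=cv2.resize(im[y0:y1,x0:x1],None,fx=f,fy=f,interpolation=cv2.INTER_CUBIC)
    for p in proj(n,pts): cv2.drawMarker(b,tuple(int(v) for v in ((p-[x0,y0]+.5)*f)),(0,0,255),cv2.MARKER_CROSS,12,1)
    cv2.imwrite(f"pics/ov_{n}.png",b)
E
```

```text
knob [0.66127073 0.0900969  0.1351317 ] [np.float64(0.0006493588906877251), np.float64(0.0006493588906875454)]
ball [ 0.46168968 -0.07634237  0.12118022] [np.float64(0.0004083437148576906), np.float64(0.0004083437148575778)]
[ 0.642006  -0.0962865] [0.658138  0.0880105 0.137    ]
```

View pics/ov_top.png

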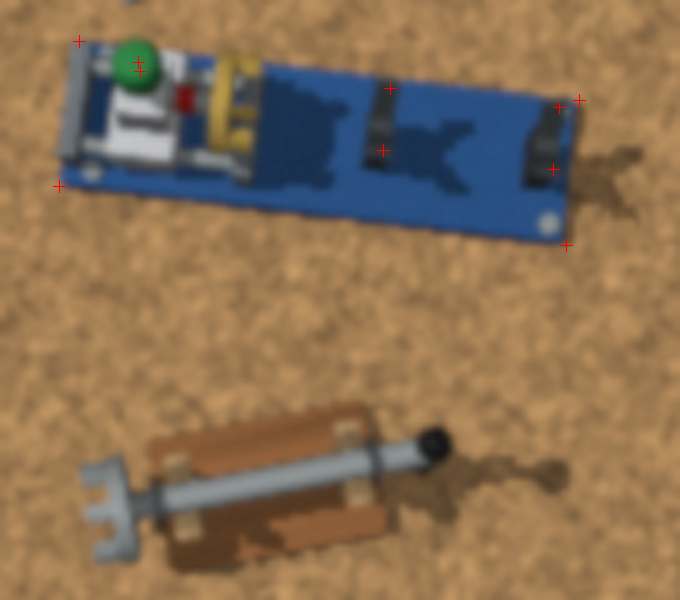

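View pics/ov_side.png

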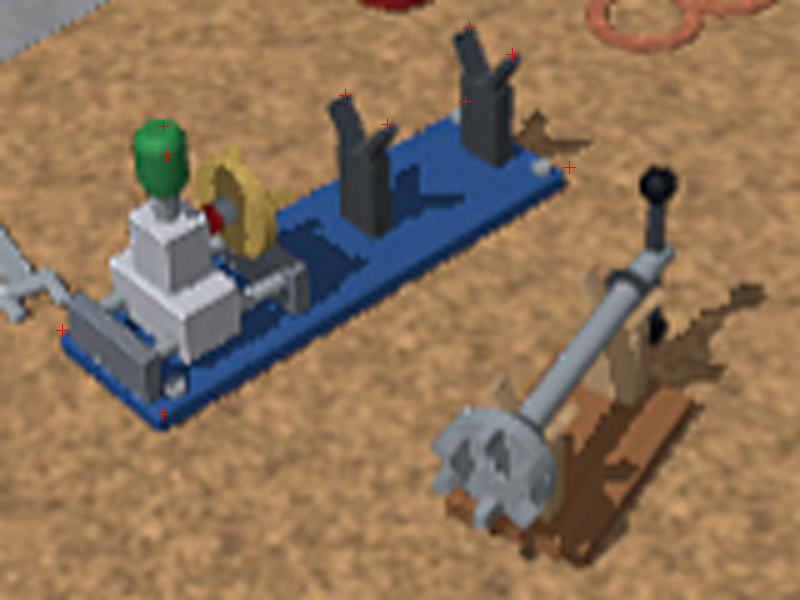

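```bash
cat >> h.py <<'E'
def edge(n,img,A,B,half=6,N=40,lvl=None):
    """img float; A,B world endpoints of expected edge; returns subpixel crossing pixels, by scanning the pixel normal"""
    a,b=proj(n,[A,B]);d=(b-a)/np.linalg.norm(b-a);nn=np.array([-d[1],d[0]]);s=np.arange(-half,half+.01,.1);out=[]
    for f in np.linspace(0,1,N):
        p=a+f*(b-a)+s[:,None]*nn
        v=cv2.remap(img,p[:,0].astype(np.float32)[None],p[:,1].astype(np.float32)[None],cv2.INTER_LINEAR)[0]
        v=cv2.GaussianBlur(v[None],(1,1),0)[0]
        g=np.abs(np.gradient(v));w=g**2*np.exp(-(s/ (half))**2);k=np.argmax(w);sl=slice(max(0,k-10),k+11)
        out.append(p[sl].T@w[sl]/w[sl].sum())
    return np.array(out)
E
python3 - <<'E'
from h import *
t=cv2.imread("pics/top0.png").astype(np.float32)
bl=t[...,0]-t[...,2]
c=np.array([.6492,-.0141]);y=np.array([.0872,.9962]);xa=np.array([y[1],-y[0]]);bed=c-.0825*y
def W(px,py,z): return np.r_[bed+px*xa+py*y,z]
for nm,A,B,z in(("far",W(.045,-.065,.015),W(.045,.1,.015),.015),("near",W(-.045,-.065,.0),W(-.045,.22,.0),0.),("right",W(-.04,-.07,.015),W(.04,-.07,.015),.015)):
    q=edge("top",bl,A,B,4);P=plane("top",q,z)[:,:2]-bed
    L=np.c_[P@xa,P@y]*1e3
    i=1 if nm=="right" else 0
    f=np.polyfit(L[:,1-i],L[:,i],1);r=L[:,i]-np.polyval(f,L[:,1-i]);k=abs(r-np.median(r))<1.5
    f=np.polyfit(L[k,1-i],L[k,i],1)
    print(nm,"slope deg",np.degrees(f[0]).round(2),"offset",f[1].round(2),"n",k.sum(),"rms",r[k].std().round(2))
E
```

```text
far slope deg 0.09 offset 45.05 n 40 rms 0.38
near slope deg 0.12 offset -42.32 n 40 rms 0.42
right slope deg -0.15 offset -68.29 n 40 rms 0.57
```

```bash
python3 - <<'E'
from h import *
t=cv2.imread("pics/top0.png").astype(np.float32);s=cv2.imread("pics/side0.png").astype(np.float32)
ay=np.radians(5.05);y=np.array([np.sin(ay),np.cos(ay)]);xa=np.array([y[1],-y[0]]);bed=np.array([.6420,-.0947])
for z in(.137,.147,.156):
    P=plane("top",[(291.8,157.7)],z)[0,:2]-bed;print("knob top",z,P@xa,P@y)
P=plane("side",[(271.7,191.05)],.137)[0,:2]-bed;print("knob side",P@xa,P@y)
# left edge of plate in side view
bl=s[...,0]-s[...,2]
def W(px,py,z): return np.r_[bed+px*xa+py*y,z]
for nm,A,B,z in(("near",W(-.045,-.065,.015),W(-.045,.22,.015),.015),("near0",W(-.045,-.065,.0),W(-.045,.22,.0),0)):
    q=edge("side",bl,A,B,5);P=plane("side",q,z)[:,:2]-bed
    L=np.c_[P@xa,P@y]*1e3
    print(nm,np.median(L[:,0]),L[::6,0].round(1))
# shaft axis: brightness across
g=cv2.cvtColor(t.astype(np.uint8),cv2.COLOR_BGR2HSV)[...,1].astype(np.float32) # saturation
a,b=plane("top",[(298,243.5),(338,236)],.075)
d=(b-a)/np.linalg.norm(b-a);n=np.array([-d[1],d[0],0])
R_=[edge("top",g,a+k*.008*n,b+k*.008*n,2.5,30) for k in(1,-1)]
L=[]
for q in R_:
    P=plane("top",q,.075)-a;L.append(np.c_[P@d,P@n]*1e3)
    print(L[-1][::3].round(1).tolist())
m=(L[0][:,1]+L[1][:,1])/2;f=np.polyfit(L[0][:,0],m,1);print("fit",f)
d2=-(d+f[0]*n);d2/=np.linalg.norm(d2);p0=a+f[1]/1e3*n
print("shaft ydir",d2,"angle deg of y dir",np.degrees(np.arctan2(d2[0],d2[1])),"pt",p0)
B=plane("top",[(351.6,233.8)],.125)[0];Bs=plane("side",[(371.3,197.2)],.125)[0]
for b_ in(B,Bs):
    v=b_-p0;print("ball",b_,"lat",v@np.array([-d2[1],d2[0],0]),"mid=",(b_+.092*d2))
E
```

```text
knob top 0.137 0.00293984854090951 0.18606087387798034
knob top 0.147 0.0003937727411099271 0.18512770463512548
knob top 0.156 -0.0018976954787095104 0.18428785231655614
knob side 0.0003367374103173314 0.18677978164962786
near -55.98499261411565 [-39.5 -56.  -55.5 -56.  -55.5 -54.8 -56. ]
near0 -43.36373200052803 [-42.7 -43.  -42.7 -43.  -43.9 -43.3 -42.5]
[[0.0, 6.2], [11.7, 5.8], [23.3, 4.9], [35.0, 5.0], [46.7, 5.4], [58.4, 5.8], [70.1, 6.5], [81.8, 5.1], [93.5, 5.5], [105.2, 6.0]]
[[0.0, -11.1], [11.7, -10.7], [23.3, -11.5], [35.0, -11.5], [46.7, -11.5], [58.4, -11.3], [70.1, -11.2], [81.8, -11.8], [93.5, -11.4], [105.2, -10.6]]
fit [ 0.00585987 -2.99578337]
shaft ydir [-0.21784952  0.97598237 -0.        ] angle deg of y dir -12.582756060880643 pt [0.43049513 0.06705868 0.075     ]
ball [ 0.46108833 -0.07624819  0.125     ] lat 0.001360907844706551 mid= [0.44104618 0.01354219 0.125     ]
ball [ 0.45924682 -0.0722856   0.125     ] lat 0.002294947726300312 mid= [0.43920466 0.01750478 0.125     ]
```

```bash
python3 - <<'E'
from h import *
t=cv2.imread("pics/top0.png");s=cv2.imread("pics/side0.png")
a=np.radians(-12.5);y=np.array([np.sin(a),np.cos(a),0]);xa=np.array([y[1],-y[0],0])
p0=np.array([.43049513,.06705868,.075])
mid=p0+y*((np.array([.440,.0145,.075])-p0)@y);print("mid",mid)
g=cv2.cvtColor(t,cv2.COLOR_BGR2GRAY).astype(np.float32)
ss=np.arange(-.105,.11,.003)
for lat in(0,.011,-.011):
    q=proj("top",[mid+v*y+lat*xa+np.array([0,0,.008 if lat==0 else 0]) for v in ss])
    v=cv2.remap(g,q[:,0].astype(np.float32)[None],q[:,1].astype(np.float32)[None],cv2.INTER_CUBIC)[0]
    print(lat,[(int(round(x*1000)),int(k)) for x,k in zip(ss,v)])
z=np.array([0,0,1.])
pts=[mid+y*v+xa*r*k for v,r in((-.061,.014),(.061,.014),(.08,.03),(.092,.03)) for k in(1,-1)]+[mid-.092*y+.05*z,mid-.092*y-.05*z,mid+.099*y+.025*z,mid+.099*y-.025*z,mid]
for n,im,(x0,y0,x1,y1),f in(("top",t,(275,215,365,275),8),("side",s,(320,185,400,275),6)):
    b=cv2.resize(im[y0:y1,x0:x1],None,fx=f,fy=f,interpolation=cv2.INTER_CUBIC)
    for p in proj(n,pts): cv2.drawMarker(b,tuple(int(v) for v in ((p-[x0,y0]+.5)*f)),(0,0,255),cv2.MARKER_CROSS,12,1)
    cv2.imwrite(f"pics/ov2_{n}.png",b)
E
```

```text
mid [0.44204653 0.0149537  0.075     ]
0 [(-105, 46), (-102, 22), (-99, 25), (-96, 28), (-93, 28), (-90, 49), (-87, 99), (-84, 139), (-81, 146), (-78, 145), (-75, 146), (-72, 143), (-69, 127), (-66, 94), (-63, 82), (-60, 112), (-57, 142), (-54, 146), (-51, 146), (-48, 146), (-45, 146), (-42, 147), (-39, 146), (-36, 146), (-33, 146), (-30, 146), (-27, 147), (-24, 147), (-21, 147), (-18, 147), (-15, 148), (-12, 146), (-9, 147), (-6, 147), (-3, 147), (0, 147), (3, 147), (6, 147), (9, 148), (12, 147), (15, 148), (18, 147), (21, 147), (24, 147), (27, 148), (30, 147), (33, 146), (36, 147), (39, 147), (42, 148), (45, 147), (48, 147), (51, 142), (54, 121), (57, 88), (60, 74), (63, 84), (66, 91), (69, 90), (72, 91), (75, 110), (78, 141), (81, 153), (84, 155), (87, 151), (90, 150), (93, 146), (96, 145), (99, 141), (102, 128), (105, 123), (108, 129)]
0.011 [(-105, 92), (-102, 60), (-99, 57), (-96, 65), (-93, 80), (-90, 103), (-87, 113), (-84, 117), (-81, 130), (-78, 135), (-75, 132), (-72, 115), (-69, 84), (-66, 68), (-63, 64), (-60, 74), (-57, 88), (-54, 96), (-51, 103), (-48, 104), (-45, 101)
[... 644 characters left out ...]
, 52), (-84, 64), (-81, 74), (-78, 77), (-75, 76), (-72, 78), (-69, 77), (-66, 72), (-63, 58), (-60, 68), (-57, 94), (-54, 103), (-51, 107), (-48, 109), (-45, 98), (-42, 73), (-39, 62), (-36, 64), (-33, 65), (-30, 65), (-27, 64), (-24, 65), (-21, 66), (-18, 66), (-15, 66), (-12, 65), (-9, 64), (-6, 67), (-3, 67), (0, 67), (3, 65), (6, 66), (9, 67), (12, 68), (15, 67), (18, 65), (21, 65), (24, 67), (27, 68), (30, 67), (33, 66), (36, 69), (39, 88), (42, 102), (45, 106), (48, 107), (51, 96), (54, 73), (57, 56), (60, 52), (63, 77), (66, 117), (69, 134), (72, 109), (75, 99), (78, 124), (81, 132), (84, 126), (87, 110), (90, 111), (93, 121), (96, 123), (99, 124), (102, 124), (105, 123), (108, 126)]
```

View pics/ov2_top.png

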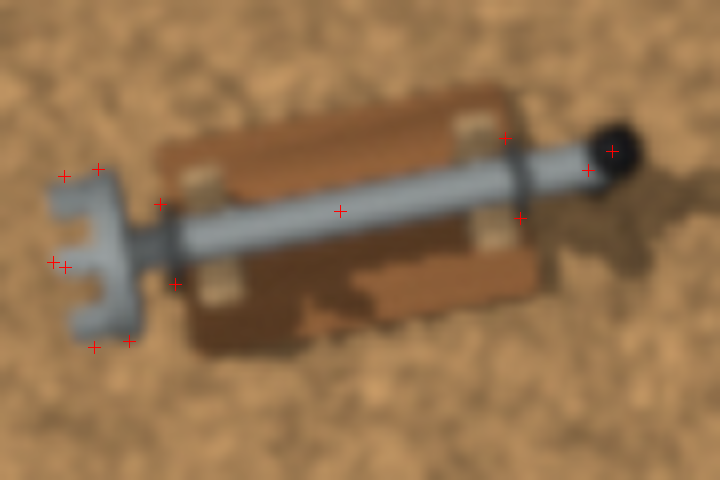

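View pics/ov2_side.png

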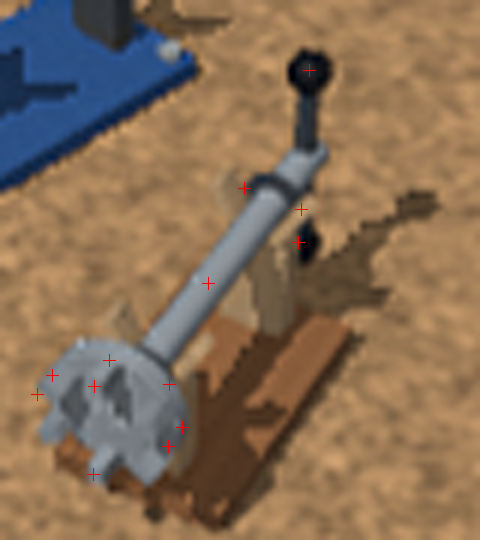

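Shaft mid comes out at about (0.4423, 0.0138, 0.075) with y at heading -12.5°. Rig bed is about (0.6420, -0.0947, 0.080) with y at +5.05° (towards +x). The plate width and knob position agree with the given sizes. I'll start moving.

```bash
cat > go.py <<'E'
import sys
from h import *
# args: x y z  heading(deg) of tool y ; prints tool-frame shift and turn
o=get_obs();q=R.from_quat(o["ee_rot"]);M=q.as_matrix()
x,y,z,h=map(float,sys.argv[1:5])
d=M.T@(np.array([x,y,z])-o["position"])
cur=np.degrees(np.arctan2(M[1,1],M[0,1]))
dt=-((h-cur+180)%360-180)
print("clock",round(o["clock"],2),"pos",o["position"].round(4),"headY",cur.round(2),"tilt",M[:,2].round(4),"F",o["ft_force"].round(1),"grip mm",round(o["grip_width"]*85.4,1),"q",o["joint_pos"].round(2))
print("shift",d.round(4),"turn",round(dt/180,4),"(deg",round(dt,1),")")
E
python3 go.py .44 -.2 .24 -11; python3 go.py .4423 .0138 .16 12.5
```

```text
clock 0.1 pos [ 0.2029 -0.5908  0.2306] headY -71.05 tilt [-5.0e-04  1.2e-03 -1.0e+00] F [-0.1  0.7  0.3] grip mm 85.5 q [ 1.22  0.33 -0.06  1.46  0.02  1.35 -0.09]
shift [ 0.3512 -0.2926 -0.009 ] turn -0.3336 (deg -60.0 )
clock 0.1 pos [ 0.2029 -0.5908  0.2306] headY -71.05 tilt [-5.0e-04  1.2e-03 -1.0e+00] F [-0.1  0.7  0.3] grip mm 85.5 q [ 1.22  0.33 -0.06  1.46  0.02  1.35 -0.09]
shift [ 0.4228 -0.494   0.0712] turn -0.4642 (deg -83.5 )
```

```bash
python3 -m handwheel '[{"jaw":85,"delta_pos":[0.035,-0.029,-0.001],"turn":-0.034},{"jaw":85,"delta_pos":[0.07,-0.058,-0.002],"turn":-0.067},{"jaw":85,"delta_pos":[0.105,-0.088,-0.003],"turn":-0.1},{"jaw":85,"delta_pos":[0.14,-0.117,-0.004],"turn":-0.134},{"jaw":85,"delta_pos":[0.175,-0.146,-0.005],"turn":-0.167},{"jaw":85,"delta_pos":[0.21,-0.176,-0.006],"turn":-0.2},{"jaw":85,"delta_pos":[0.245,-0.205,-0.007],"turn":-0.234},{"jaw":85,"delta_pos":[0.28,-0.234,-0.008],"turn":-0.267},{"jaw":85,"delta_pos":[0.316,-0.263,-0.009],"turn":-0.3},{"jaw":85,"delta_pos":[0.351,-0.293,-0.009],"turn":-0.334}]' 30; python3 go.py .4423 .0138 .14 12.5
```

```text
clock: 0.93
position: [0.4193, -0.2329, 0.24]
ee_rot: [0.77, 0.638, -0.0, 0.0]
ft_force: [2.0, -1.4, 0.7]
grip_width: 0.994
clock 0.93 pos [ 0.4193 -0.2329  0.24  ] headY -10.64 tilt [-0.e+00 -4.e-04 -1.e+00] F [ 2.  -1.4  0.7] grip mm 84.9 q [ 0.87  0.03 -0.46  1.8   0.01  1.32  0.22]
shift [ 0.2468 -0.023   0.0999] turn -0.1286 (deg -23.1 )
```

```bash
python3 -m handwheel '[{"jaw":85,"delta_pos":[0,0,0],"turn":0},{"jaw":85,"delta_pos":[0,0,0],"turn":0}]'; python3 go.py .4423 .0138 .18 12.5
```

```text
clock: 1.1
position: [0.4199, -0.2326, 0.2399]
ee_rot: [0.77, 0.638, 0.0, 0.0]
ft_force: [-0.5, -1.4, -0.5]
grip_width: 0.994
clock 1.1 pos [ 0.4199 -0.2326  0.2399] headY -10.64 tilt [ 0.  0. -1.] F [-0.5 -1.4 -0.5] grip mm 84.9 q [ 0.87  0.03 -0.46  1.8   0.01  1.32  0.22]
shift [ 0.2463 -0.0235  0.0599] turn -0.1286 (deg -23.1 )
```

```bash
python3 -m handwheel '[{"jaw":85,"delta_pos":[0.035,-0.003,0.0],"turn":-0.018},{"jaw":85,"delta_pos":[0.07,-0.007,0.0],"turn":-0.037},{"jaw":85,"delta_pos":[0.105,-0.01,0.01],"turn":-0.055},{"jaw":85,"delta_pos":[0.14,-0.013,0.02],"turn":-0.073},{"jaw":85,"delta_pos":[0.175,-0.017,0.03],"turn":-0.092},{"jaw":85,"delta_pos":[0.21,-0.02,0.045],"turn":-0.11},{"jaw":85,"delta_pos":[0.246,-0.023,0.06],"turn":-0.129},{"jaw":85,"delta_pos":[0.246,-0.023,0.06],"turn":-0.129},{"jaw":85,"delta_pos":[0.246,-0.023,0.06],"turn":-0.129},{"jaw":85,"delta_pos":[0.246,-0.023,0.06],"turn":-0.129}]' 30; python3 go.py .4423 .0138 .075 12.5
python3 - <<'E'
from h import *
for n,(x0,y0,x1,y1) in(("top",(260,140,420,260)),("side",(250,150,410,270))):
    im=cv2.cvtColor(camera(n),cv2.COLOR_RGB2BGR);cv2.imwrite(f"pics/{n}1.png",im)
    cv2.imwrite(f"pics/{n}1z.png",cv2.resize(im[y0:y1,x0:x1],None,fx=5,fy=5,interpolation=cv2.INTER_CUBIC))
E
```

```text
clock: 1.93
position: [0.4428, 0.0097, 0.1798]
ee_rot: [0.628, 0.778, -0.0, -0.0]
ft_force: [0.1, -1.1, -0.5]
grip_width: 0.999
clock 1.93 pos [0.4428 0.0097 0.1798] headY 12.15 tilt [-6.e-04 -3.e-04 -1.e+00] F [ 0.1 -1.1 -0.5] grip mm 85.3 q [ 0.62  0.   -0.73  1.95  0.    1.19  0.1 ]
shift [0.0041 0.0004 0.1048] turn -0.0019 (deg -0.3 )
```

View pics/side1z.png

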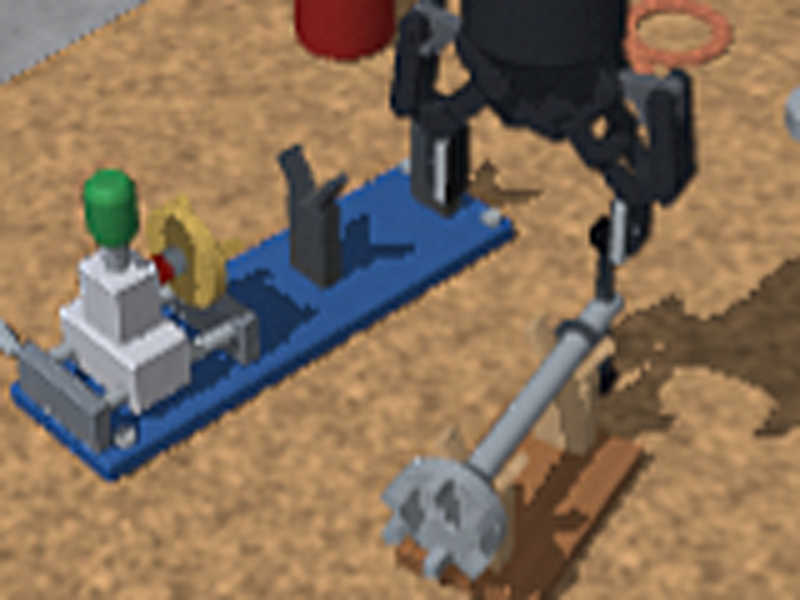

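View pics/top1z.png

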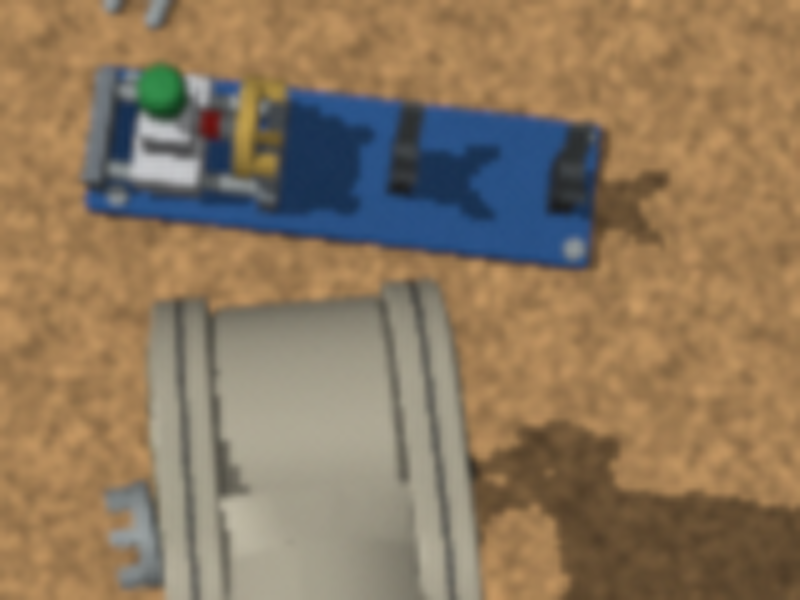

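Side view: the open fingers at (440,165) and (620,235) straddle the shaft's line. From above, the elbow hides it. I'll go lower and look again.

```bash
python3 -m handwheel '[{"jaw":85,"delta_pos":[0.002,0,0.03],"turn":-0.002},{"jaw":85,"delta_pos":[0.004,0,0.06],"turn":-0.002},{"jaw":60,"delta_pos":[0.004,0,0.08],"turn":-0.002},{"jaw":50,"delta_pos":[0.004,0,0.095],"turn":-0.002},{"jaw":50,"delta_pos":[0.004,0,0.095],"turn":-0.002},{"jaw":50,"delta_pos":[0.004,0,0.095],"turn":-0.002}]' 30; python3 go.py .4423 .0138 .056 12.5
python3 - <<'E'
from h import *
for n,(x0,y0,x1,y1) in(("side",(310,180,410,280)),):
    im=cv2.cvtColor(camera(n),cv2.COLOR_RGB2BGR);cv2.imwrite(f"pics/{n}2.png",im)
    cv2.imwrite(f"pics/{n}2z.png",cv2.resize(im[y0:y1,x0:x1],None,fx=6,fy=6,interpolation=cv2.INTER_CUBIC))
E
```

```text
clock: 2.53
position: [0.4419, 0.014, 0.085]
ee_rot: [0.626, 0.78, -0.0, -0.0]
ft_force: [0.6, 0.1, 0.7]
grip_width: 0.592
clock 2.53 pos [0.4419 0.014  0.085 ] headY 12.54 tilt [-1.e-03  2.e-04 -1.e+00] F [0.6 0.1 0.7] grip mm 50.5 q [ 0.58  0.14 -0.74  2.06  0.11  0.98 -0.  ]
shift [-0.0003  0.0003  0.029 ] turn 0.0002 (deg 0.0 )
```

View pics/side2z.png

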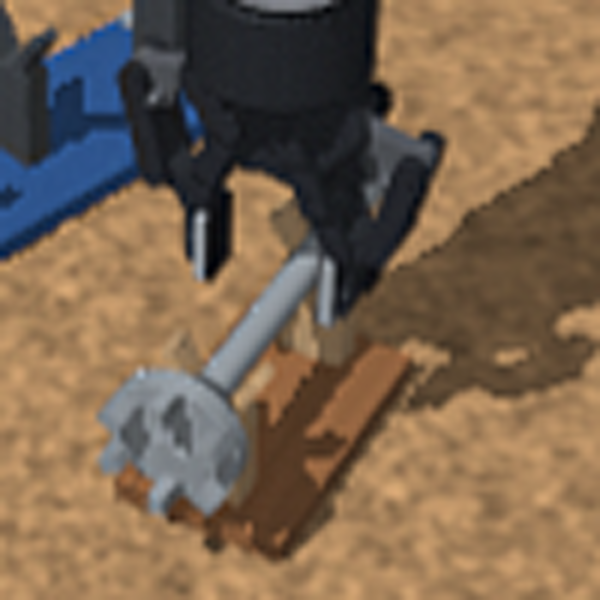

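Tips at (205,275) and (328,320) straddle the shaft, so I'll descend and close.

```bash
python3 -m handwheel '[{"jaw":50,"delta_pos":[0,0,0.015],"turn":0},{"jaw":50,"delta_pos":[0,0,0.029],"turn":0},{"jaw":40,"delta_pos":[0,0,0.029],"turn":0},{"jaw":30,"delta_pos":[0,0,0.029],"turn":0},{"jaw":22,"delta_pos":[0,0,0.029],"turn":0},{"jaw":18,"delta_pos":[0,0,0.029],"turn":0},{"jaw":16,"delta_pos":[0,0,0.029],"turn":0},{"jaw":12,"delta_pos":[0,0,0.029],"turn":0},{"jaw":10,"delta_pos":[0,0,0.029],"turn":0},{"jaw":10,"delta_pos":[0,0,0.029],"turn":0}]' 50; python3 go.py .4423 .0138 .056 12.5
```

```text
clock: 3.42
position: [0.4426, 0.0148, 0.0568]
ee_rot: [0.625, 0.781, 0.0, 0.001]
ft_force: [-3.3, -1.1, 7.4]
grip_width: 0.17
clock 3.42 pos [0.4426 0.0148 0.0568] headY 12.64 tilt [ 1.1e-03 -7.0e-04 -1.0e+00] F [-3.3 -1.1  7.4] grip mm 14.5 q [ 0.56  0.19 -0.73  2.08  0.16  0.92 -0.04]
shift [-0.0009 -0.0005  0.0008] turn 0.0008 (deg 0.1 )
```

```bash
python3 -m handwheel '[{"jaw":8,"delta_pos":[0,0,0],"turn":0},{"jaw":8,"delta_pos":[0,0,-0.01],"turn":0},{"jaw":8,"delta_pos":[0,0,-0.025],"turn":0},{"jaw":8,"delta_pos":[0,0,-0.05],"turn":0},{"jaw":8,"delta_pos":[0,0,-0.08],"turn":0},{"jaw":8,"delta_pos":[0,0,-0.11],"turn":0},{"jaw":8,"delta_pos":[0,0,-0.125],"turn":0},{"jaw":8,"delta_pos":[0,0,-0.125],"turn":0}]' 80; python3 go.py .642 -.0947 .18 -5.05
python3 - <<'E'
from h import *
for n,(x0,y0,x1,y1) in(("side",(290,140,410,260)),("top",(250,150,410,270))):
    im=cv2.cvtColor(camera(n),cv2.COLOR_RGB2BGR);cv2.imwrite(f"pics/{n}3.png",im)
    cv2.imwrite(f"pics/{n}3z.png",cv2.resize(im[y0:y1,x0:x1],None,fx=5,fy=5,interpolation=cv2.INTER_CUBIC))
E
```

```text
clock: 4.08
position: [0.4434, 0.0153, 0.1843]
ee_rot: [0.625, 0.781, 0.001, 0.002]
ft_force: [0.9, -0.3, -7.0]
grip_width: 0.159
clock 4.08 pos [0.4434 0.0153 0.1843] headY 12.67 tilt [ 0.0048 -0.001  -1.    ] F [ 0.9 -0.3 -7. ] grip mm 13.6 q [ 0.62 -0.   -0.75  1.95 -0.    1.19  0.1 ]
shift [-0.1508  0.1696  0.0053] turn 0.0984 (deg 17.7 )
```

View pics/side3z.png

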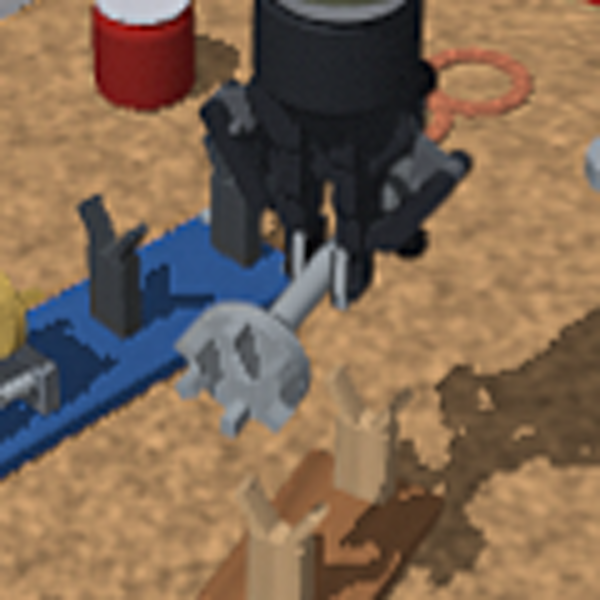

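View pics/top3z.png

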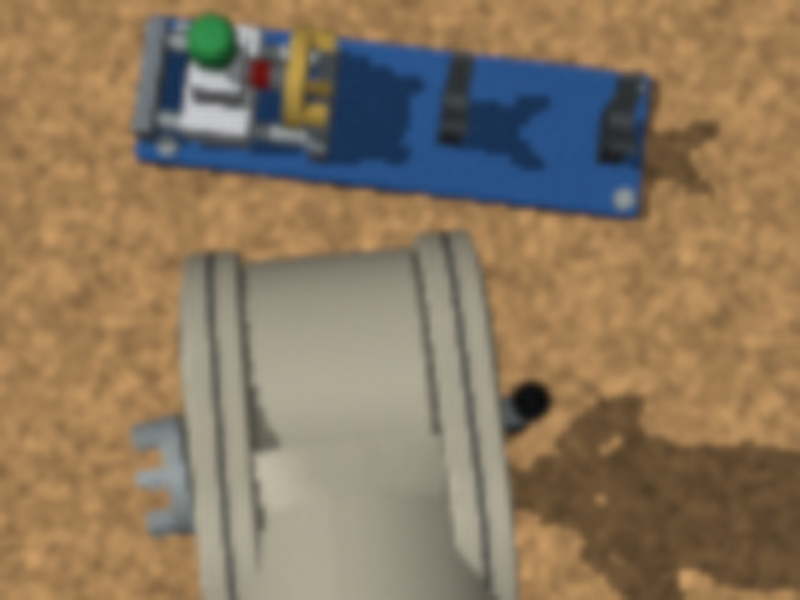

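```bash
python3 - <<'E'
from h import *
t=cv2.imread("pics/top3.png");h=cv2.cvtColor(t,cv2.COLOR_BGR2HSV)
m=cv2.inRange(h,(0,0,0),(180,255,45));m[:, :351]=0;m[:,364:]=0;m[:222]=0;m[238:]=0
n,l,st,ce=cv2.connectedComponentsWithStats(m);print(st[1:],ce[1:])
a=np.radians(-12.6);y=np.array([np.sin(a),np.cos(a),0])
mid=np.array([.4434,.0153-.0005,.2033])
for dy in(0,-.002,.002):print(proj("top",[mid+(-.092+dy)*y+[0,0,.05]]))
b=plane("top",[ce[1]],.2533)[0];print(b, "mid from ball", b+.092*y)
print(get_obs()["torque"],get_obs()["ft_force"])
E
```

```text
[[353 227   6   7  33]] [[355.48484848 229.90909091]]
[[355.89001877 229.04455416]]
[[356.72267442 228.88292357]]
[[355.0571753  229.20621066]]
[ 0.46141245 -0.07406292  0.2533    ] mid from ball [0.44134328 0.01572142 0.2533    ]
[-0.03535844  0.03120497 -0.03273741] [ 0.23747567  0.59730773 -7.82128308]
```

```bash
python3 -m handwheel '[{"jaw":8,"delta_pos":[-0.01,0.011,0],"turn":0.008},{"jaw":8,"delta_pos":[-0.03,0.034,0],"turn":0.022},{"jaw":8,"delta_pos":[-0.055,0.062,0],"turn":0.036},{"jaw":8,"delta_pos":[-0.08,0.09,0],"turn":0.052},{"jaw":8,"delta_pos":[-0.105,0.118,0],"turn":0.068},{"jaw":8,"delta_pos":[-0.128,0.143,0],"turn":0.083},{"jaw":8,"delta_pos":[-0.144,0.161,0],"turn":0.094},{"jaw":8,"delta_pos":[-0.151,0.169,0],"turn":0.098},{"jaw":8,"delta_pos":[-0.151,0.169,0],"turn":0.098},{"jaw":8,"delta_pos":[-0.151,0.169,0],"turn":0.098}]' 80; python3 go.py .642 -.0947 .10 -5.05
python3 - <<'E'
from h import *
for n,(x0,y0,x1,y1) in(("side",(260,110,400,250)),("top",(250,130,410,250))):
    im=cv2.cvtColor(camera(n),cv2.COLOR_RGB2BGR);cv2.imwrite(f"pics/{n}4.png",im)
    cv2.imwrite(f"pics/{n}4z.png",cv2.resize(im[y0:y1,x0:x1],None,fx=4,fy=4,interpolation=cv2.INTER_CUBIC))
E
```

```text
clock: 5.02
position: [0.6389, -0.095, 0.1778]
ee_rot: [0.737, 0.676, -0.001, -0.002]
ft_force: [-0.6, 0.6, -7.2]
grip_width: 0.156
clock 5.02 pos [ 0.6389 -0.095   0.1778] headY -4.96 tilt [-0.0047  0.0016 -1.    ] F [-0.6  0.6 -7.2] grip mm 13.3 q [ 0.52  0.48 -0.61  1.44  0.28  1.31 -0.19]
shift [0.0005 0.0034 0.0778] turn 0.0005 (deg 0.1 )
```

View pics/side4z.png

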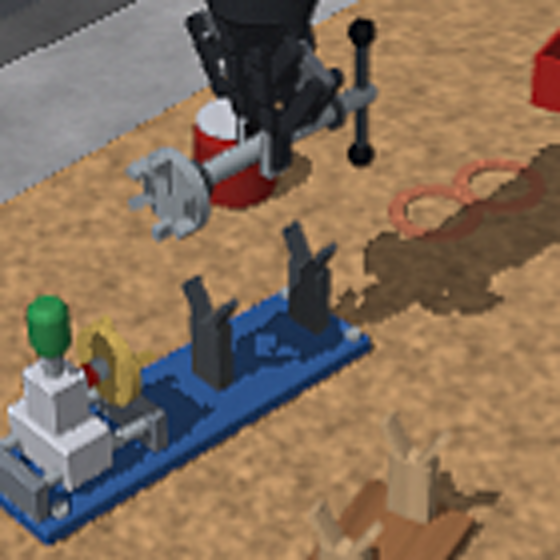

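View pics/top4z.png

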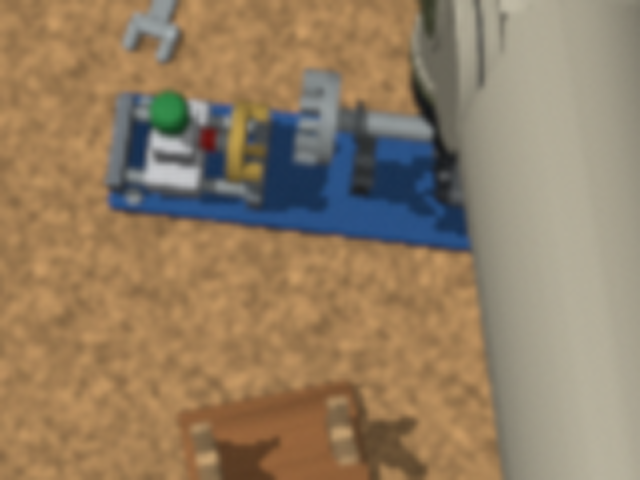

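```bash
python3 - <<'E'
from h import *
o=get_obs();M=R.from_quat(o["ee_rot"]).as_matrix();mid=o["position"]-.019*M[:,2]
y=M[:,0]*np.sign(M[1,0]); z=-M[:,2]; xa=np.cross(y,z)
print(mid,y)
pt=lambda a,b,c: mid+a*xa+b*y+c*z
names=["ballup","balldn","collar+","disc ctr"];Q=[pt(0,-.092,.05),pt(0,-.092,-.05),pt(0,.061,0),pt(0,.08,0)]
print("top",proj("top",Q[2:]).round(1).tolist());print("side",proj("side",Q).round(1).tolist())
t=cv2.imread("pics/top4.png");s=cv2.imread("pics/side4.png")
for nm,im,(x0,y0,x1,y1) in(("up",s,(344,112,358,124)),("dn",s,(344,142,358,154))):
    m=cv2.inRange(cv2.cvtColor(im,cv2.COLOR_BGR2HSV),(0,0,0),(180,255,60))[y0:y1,x0:x1]
    mm=cv2.moments(cv2.morphologyEx(m,cv2.MORPH_OPEN,np.ones((4,4),np.uint8)),True);print(nm,mm["m10"]/mm["m00"]+x0,mm["m01"]/mm["m00"]+y0)
for n,im,(x0,y0,x1,y1) in(("top",t,(310,135,370,185)),("side",s,(285,105,365,175))):
    f=8;b=cv2.resize(im[y0:y1,x0:x1],None,fx=f,fy=f,interpolation=cv2.INTER_CUBIC)
    for p in proj(n,Q+[pt(.03,.092,0),pt(-.03,.092,0),pt(.014,.061,0),pt(-.014,.061,0),pt(.03,.075,0),pt(-.03,.075,0)]): cv2.drawMarker(b,tuple(int(v) for v in ((p-[x0,y0]+.5)*f)),(0,0,255),cv2.MARKER_CROSS,12,1)
    cv2.imwrite(f"pics/ov4_{n}.png",b)
E
```

```text
[ 0.63889892 -0.09438216  0.19831791] [8.53405055e-02 9.96351708e-01 5.21343073e-04]
top [[338.6, 159.6], [331.2, 158.7]]
side [[349.8, 116.6], [349.2, 147.2], [308.4, 153.2], [303.0, 156.0]]
up 351.0689655172414 118.58620689655173
dn 350.5 149.0
```

View pics/ov4_top.png

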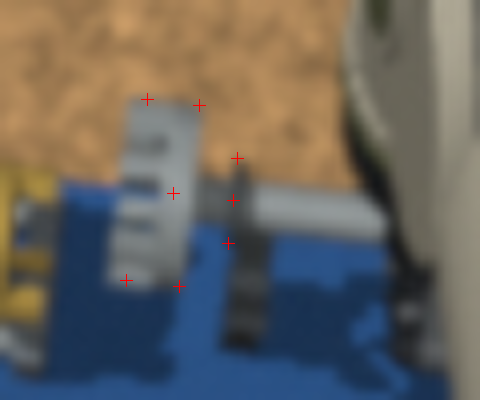

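View pics/ov4_side.png

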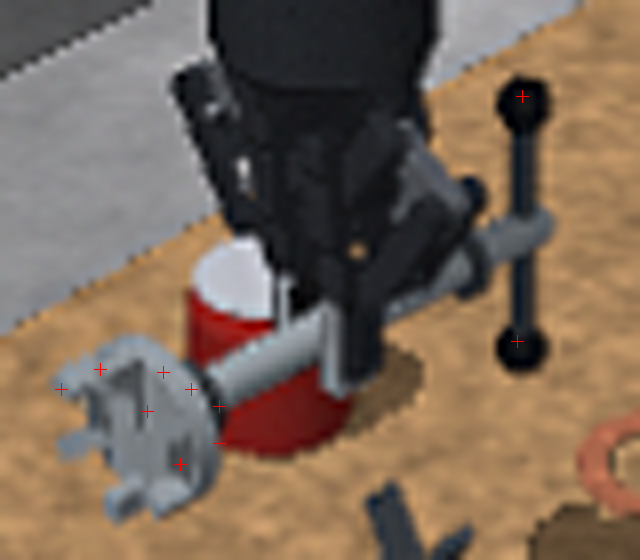

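```bash
python3 go.py .642 -.094 .09 -5.05; python3 -m handwheel '[{"jaw":8,"delta_pos":[0.0,0.002,0.015],"turn":0},{"jaw":8,"delta_pos":[-0.0005,0.0035,0.035],"turn":0},{"jaw":8,"delta_pos":[-0.0005,0.0035,0.055],"turn":0},{"jaw":8,"delta_pos":[-0.0005,0.0035,0.075],"turn":0},{"jaw":8,"delta_pos":[-0.0005,0.0035,0.088],"turn":0},{"jaw":8,"delta_pos":[-0.0005,0.0035,0.088],"turn":0},{"jaw":8,"delta_pos":[-0.0005,0.0035,0.088],"turn":0}]' 80; python3 go.py .642 -.094 .061 -5.05
python3 - <<'E'
from h import *
o=get_obs();M=R.from_quat(o["ee_rot"]).as_matrix();mid=o["position"]-.019*M[:,2]
y=M[:,0]*np.sign(M[1,0]); z=-M[:,2]; xa=np.cross(y,z)
pt=lambda a,b,c: mid+a*xa+b*y+c*z
Q=[pt(0,-.092,.05),pt(0,-.092,-.05),pt(.03,.092,0),pt(-.03,.092,0),pt(.014,.061,0),pt(-.014,.061,0),pt(.03,.075,0),pt(-.03,.075,0)]
for n,(x0,y0,x1,y1),f in(("side",(270,130,370,230),6),("top",(280,135,380,195),7)):
    im=cv2.cvtColor(camera(n),cv2.COLOR_RGB2BGR);cv2.imwrite(f"pics/{n}5.png",im)
    b=cv2.resize(im[y0:y1,x0:x1],None,fx=f,fy=f,interpolation=cv2.INTER_CUBIC)
    for p in proj(n,Q): cv2.drawMarker(b,tuple(int(v) for v in ((p-[x0,y0]+.5)*f)),(0,0,255),cv2.MARKER_CROSS,12,1)
    cv2.imwrite(f"pics/{n}5z.png",b)
E
```

```text
clock 5.12 pos [ 0.6388 -0.0944  0.1793] headY -4.9 tilt [-2.8e-03  8.0e-04 -1.0e+00] F [ 0.3  0.1 -6.6] grip mm 13.6 q [ 0.52  0.48 -0.61  1.44  0.28  1.31 -0.19]
shift [0.0006 0.0034 0.0893] turn 0.0009 (deg 0.2 )
clock: 5.7
position: [0.6429, -0.096, 0.0923]
ee_rot: [0.737, 0.676, -0.0, -0.001]
ft_force: [-0.6, 0.2, -6.0]
grip_width: 0.158
clock 5.7 pos [ 0.6429 -0.096   0.0923] headY -4.96 tilt [-1.3e-03  2.0e-04 -1.0e+00] F [-0.6  0.2 -6. ] grip mm 13.5 q [ 0.51  0.56 -0.58  1.52  0.33  1.16 -0.22]
shift [ 0.0019 -0.001   0.0313] turn 0.0005 (deg 0.1 )
```

View pics/side5z.png

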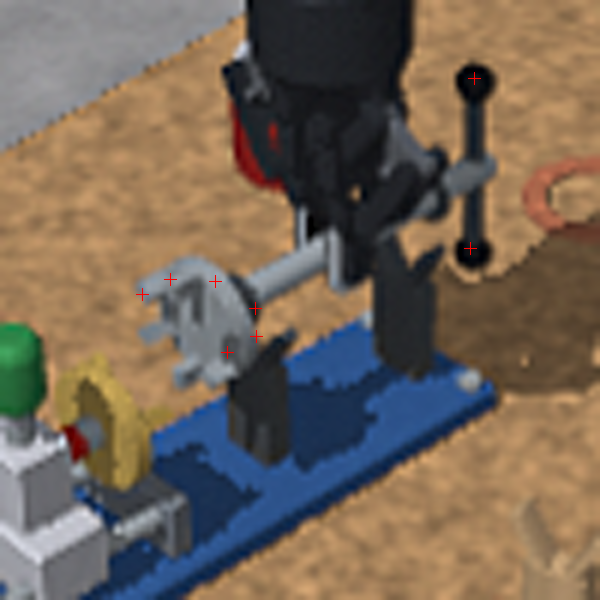

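View pics/top5z.png

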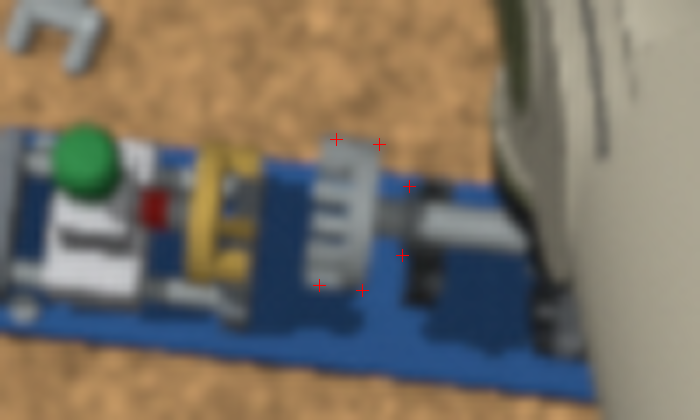

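Shaft appears about 2 mm towards -y of where the hand frame puts it. I'll measure collar against saddle directly before lowering.

```bash
python3 - <<'E'
from h import *
ay=np.radians(5.05);y=np.array([np.sin(ay),np.cos(ay),0]);xa=np.array([y[1],-y[0],0]);bed=np.array([.6420,-.0947,0])
def prof(im,lat,z,ss):
    q=proj("top",[bed+v*y+lat*xa+[0,0,z] for v in ss]).astype(np.float32)
    return [cv2.remap(im[...,k].astype(np.float32),q[None,:,0],q[None,:,1],cv2.INTER_LINEAR)[0].astype(int) for k in(0,2)]
t0=cv2.imread("pics/top0.png");t5=cv2.imread("pics/top5.png")
ss=np.arange(.03,.072,.0015)
print("rig saddle+ before (blue-red)")
for lat in(.02,-.018):
    b,r=prof(t0,lat,.095,ss);print(lat,[(round(s*1e3,1),int(k),int(l)) for s,k,l in zip(ss,b,r)])
ss2=np.arange(-.075,-.03,.0015)
for lat in(.02,-.018):
    b,r=prof(t0,lat,.095,ss2);print("saddle-",lat,[(round(s*1e3,1),int(k),int(l)) for s,k,l in zip(ss2,b,r)])
print("shaft now at z=.111 axis")
ss=np.arange(.03,.105,.0015)
for lat in(0,.002):
    b,r=prof(t5,lat,.119,ss);print(lat,[(round(s*1e3,1),int(l)) for s,k,l in zip(ss,b,r)])
for lat in (.022,-.022):
    b,r=prof(t5,lat,.111,ss);print("disc",lat,[(round(s*1e3,1),int(l)) for s,k,l in zip(ss,b,r)])
f=9;x0,y0,x1,y1=315,150,365,190
cv2.imwrite("pics/t5zz.png",cv2.resize(t5[y0:y1,x0:x1],None,fx=f*1.7,fy=f*1.7,interpolation=cv2.INTER_NEAREST)[:600,:800])
E
```

```text
rig saddle+ before (blue-red)
0.02 [(np.float64(30.0), 131, 52), (np.float64(31.5), 131, 51), (np.float64(33.0), 131, 50), (np.float64(34.5), 131, 51), (np.float64(36.0), 131, 52), (np.float64(37.5), 127, 54), (np.float64(39.0), 120, 56), (np.float64(40.5), 108, 59), (np.float64(42.0), 90, 61), (np.float64(43.5), 77, 60), (np.float64(45.0), 67, 59), (np.float64(46.5), 62, 59), (np.float64(48.0), 60, 58), (np.float64(49.5), 61, 58), (np.float64(51.0), 63, 58), (np.float64(52.5), 76, 57), (np.float64(54.0), 89, 55), (np.float64(55.5), 106, 51), (np.float64(57.0), 121, 48), (np.float64(58.5), 127, 50), (np.float64(60.0), 132, 52), (np.float64(61.5), 132, 54), (np.float64(63.0), 132, 56), (np.float64(64.5), 132, 55), (np.float64(66.0), 132, 54), (np.float64(67.5), 132, 52), (np.float64(69.0), 132, 51), (np.float64(70.5), 132, 51)]
-0.018 [(np.float64(30.0), 79, 24), (np.float64(31.5), 79, 24), (np.float64(33.0), 79, 25), (np.float64(34.5), 79, 25), (np.float64(36.0), 79, 25), (np.float64(37.5), 78, 27), (np.float64(39.0), 76, 30), (np.float64(40.5), 72, 36), (np.float64(42.0), 68, 42), (
[... 6615 characters left out ...]
oat64(61.5), 41), (np.float64(63.0), 42), (np.float64(64.5), 42), (np.float64(66.0), 42), (np.float64(67.5), 43), (np.float64(69.0), 46), (np.float64(70.5), 53), (np.float64(72.0), 64), (np.float64(73.5), 75), (np.float64(75.0), 88), (np.float64(76.5), 93), (np.float64(78.0), 96), (np.float64(79.5), 97), (np.float64(81.0), 97), (np.float64(82.5), 100), (np.float64(84.0), 103), (np.float64(85.5), 106), (np.float64(87.0), 108), (np.float64(88.5), 109), (np.float64(90.0), 109), (np.float64(91.5), 109), (np.float64(93.0), 105), (np.float64(94.5), 99), (np.float64(96.0), 84), (np.float64(97.5), 66), (np.float64(99.0), 49), (np.float64(100.5), 34), (np.float64(102.0), 29), (np.float64(103.5), 25)]
```

View pics/t5zz.png

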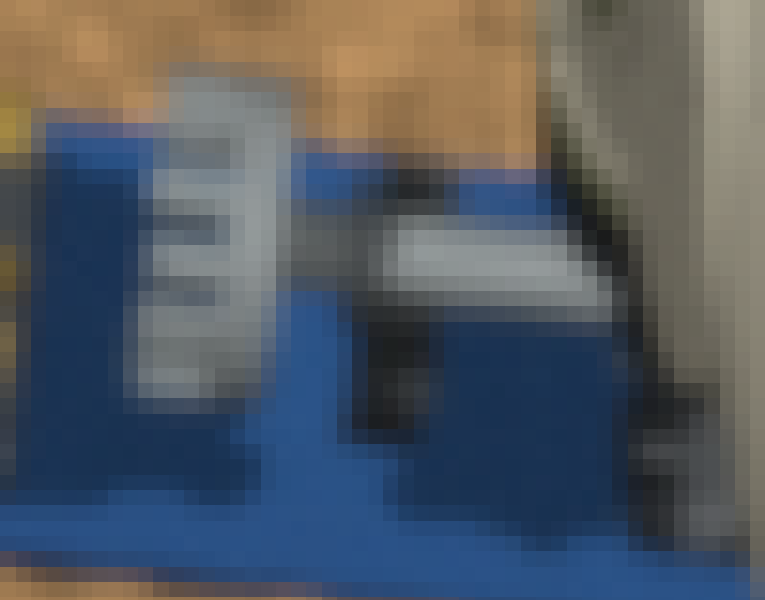

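Saddle centre measures at y=48.0 mm, so the bed estimate is good. The shaft sits about 2 mm towards -y, so I'll correct by +2 mm and lower.

```bash
python3 -m handwheel '[{"jaw":8,"delta_pos":[0.002,-0.0008,0.0],"turn":0},{"jaw":8,"delta_pos":[0.002,-0.0008,0.008],"turn":0},{"jaw":8,"delta_pos":[0.002,-0.0008,0.016],"turn":0},{"jaw":8,"delta_pos":[0.002,-0.0008,0.022],"turn":0},{"jaw":8,"delta_pos":[0.002,-0.0008,0.026],"turn":0},{"jaw":8,"delta_pos":[0.002,-0.0008,0.026],"turn":0},{"jaw":8,"delta_pos":[0.002,-0.0008,0.026],"turn":0}]' 80; python3 go.py .642 -.094 .061 -5.05
python3 - <<'E'
from h import *
for n,(x0,y0,x1,y1),f in(("side",(270,140,370,230),7),("top",(280,135,380,195),7)):
    im=cv2.cvtColor(camera(n),cv2.COLOR_RGB2BGR);cv2.imwrite(f"pics/{n}6.png",im)
    cv2.imwrite(f"pics/{n}6z.png",cv2.resize(im[y0:y1,x0:x1],None,fx=f,fy=f,interpolation=cv2.INTER_CUBIC)[:600])
E
```

```text
clock: 6.38
position: [0.6427, -0.0941, 0.0665]
ee_rot: [0.737, 0.676, -0.0, -0.0]
ft_force: [-0.3, -0.2, -6.3]
grip_width: 0.156
clock 6.38 pos [ 0.6427 -0.0941  0.0665] headY -4.99 tilt [-7.e-04  1.e-04 -1.e+00] F [-0.3 -0.2 -6.3] grip mm 13.4 q [ 0.5   0.59 -0.57  1.54  0.34  1.12 -0.24]
shift [ 0.     -0.0007  0.0055] turn 0.0003 (deg 0.1 )
```

View pics/side6z.png

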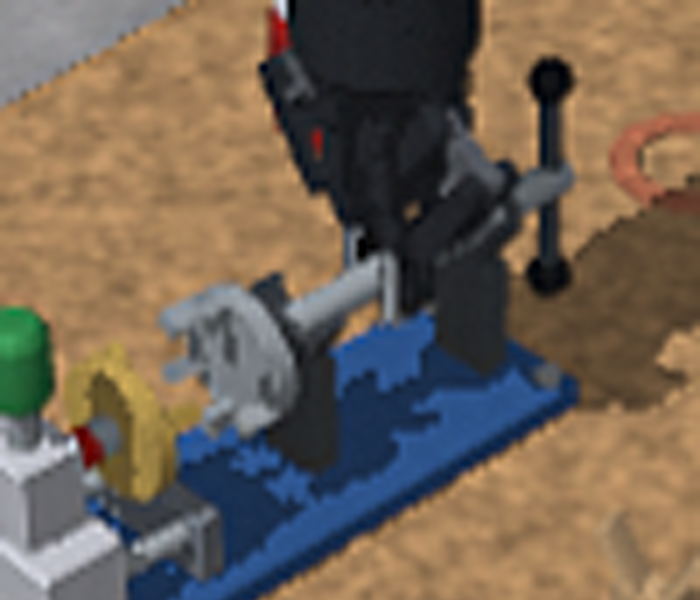

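View pics/top6z.png

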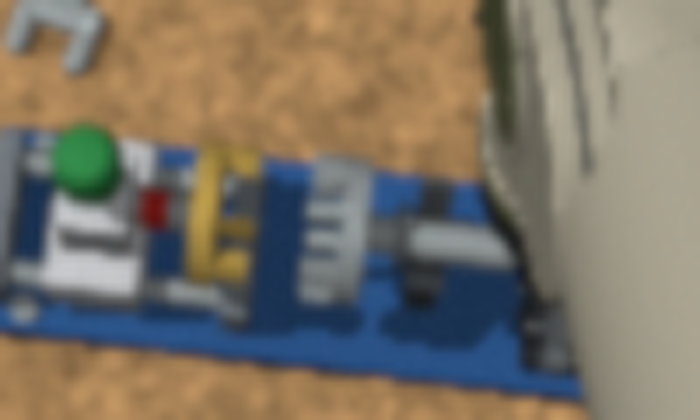

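```bash
cat > yc.py <<'E'
from h import *
import sys
# where along rig y the shaft's disc back (75) and tooth tips (99) edges are seen, top view
ay=np.radians(5.05);y=np.array([np.sin(ay),np.cos(ay),0]);xa=np.array([y[1],-y[0],0]);bed=np.array([.6420,-.0947,0])
t=cv2.imread(sys.argv[1]).astype(np.float32);z=float(sys.argv[2])
ss=np.arange(.06,.112,.0005)
def at(lat,zz):
    q=proj("top",[bed+v*y+lat*xa+[0,0,zz] for v in ss]).astype(np.float32)
    v=cv2.remap(t,q[None,:,0],q[None,:,1],cv2.INTER_LINEAR)[0]; return v
for lat in(-.006,0,.006,-.025,.025):
    zz=z+np.sqrt(.03**2-lat**2)
    v=at(lat,zz)[:,2]
    g=np.gradient(v);a=ss<.085
    print(lat,"rise",1e3*ss[a][np.argmax(g[a])],"fall",1e3*ss[~a][np.argmin(g[~a])])
for yy in(.07,.08,.09,.065):pass
# lateral: disc edges
for yy in(.078,):
    ls=np.arange(-.045,.0451,.0005);q=proj("top",[bed+yy*y+l*xa+[0,0,z] for l in ls]).astype(np.float32)
    v=cv2.remap(t,q[None,:,0],q[None,:,1],cv2.INTER_LINEAR)[0];s=v[:,0]-v[:,2]
    g=np.abs(np.gradient(s)); print("lat edges",1e3*ls[:90][np.argmax(g[:90])],1e3*ls[91:][np.argmax(g[91:])])
E
python3 yc.py pics/top5.png .111; python3 yc.py pics/top6.png .0855
```

```text
-0.006 rise 74.00000000000001 fall 95.00000000000003
0 rise 73.00000000000001 fall 97.50000000000003
0.006 rise 73.00000000000001 fall 97.00000000000003
-0.025 rise 75.00000000000001 fall 97.00000000000003
0.025 rise 61.0 fall 111.50000000000004
lat edges -29.999999999999986 32.00000000000007
-0.006 rise 75.00000000000001 fall 85.00000000000001
0 rise 74.50000000000001 fall 99.50000000000003
0.006 rise 74.00000000000001 fall 99.00000000000003
-0.025 rise 75.50000000000001 fall 99.00000000000003
0.025 rise 60.0 fall 103.50000000000004
lat edges -31.999999999999986 30.000000000000068
```

Shaft now measures y error ~0 and lateral ~-1 mm. I'll lower it the last 5 mm.

```bash
python3 -m handwheel '[{"jaw":8,"delta_pos":[0,0,0.002],"turn":0},{"jaw":8,"delta_pos":[0,0,0.0035],"turn":0},{"jaw":8,"delta_pos":[0,0,0.0045],"turn":0},{"jaw":8,"delta_pos":[0,0,0.0045],"turn":0}]' 80; python3 go.py .642 -.094 .061 -5.05
```

```text
clock: 6.82
position: [0.6434, -0.0941, 0.0627]
ee_rot: [0.737, 0.676, 0.0, 0.0]
ft_force: [1.8, -0.2, -6.4]
grip_width: 0.16
clock 6.82 pos [ 0.6434 -0.0941  0.0627] headY -4.99 tilt [ 1.3e-03 -1.0e-04 -1.0e+00] F [ 1.8 -0.2 -6.4] grip mm 13.6 q [ 0.5   0.59 -0.57  1.54  0.34  1.11 -0.24]
shift [ 0.     -0.0014  0.0017] turn 0.0003 (deg 0.1 )
```

```bash
python3 -m handwheel '[{"jaw":8,"delta_pos":[0,0.001,0.001],"turn":0},{"jaw":8,"delta_pos":[0,0.001,0.002],"turn":0},{"jaw":8,"delta_pos":[0,0.001,0.002],"turn":0},{"jaw":8,"delta_pos":[0,0.001,0.002],"turn":0}]' 80; python3 go.py .642 -.094 .061 -5.05
```

```text
clock: 7.15
position: [0.6437, -0.0942, 0.0621]
ee_rot: [0.737, 0.676, -0.0, 0.0]
ft_force: [-8.3, -0.2, 9.0]
grip_width: 0.159
clock 7.15 pos [ 0.6437 -0.0942  0.0621] headY -4.99 tilt [-3.e-04 -7.e-04 -1.e+00] F [-8.3 -0.2  9. ] grip mm 13.6 q [ 0.5   0.59 -0.57  1.54  0.35  1.11 -0.24]
shift [ 0.     -0.0017  0.0011] turn 0.0003 (deg 0.1 )
```

```bash
python3 -m handwheel '[{"jaw":8,"delta_pos":[0,-0.0005,-0.0008],"turn":0},{"jaw":8,"delta_pos":[0,-0.0005,-0.0008],"turn":0}]' 80; python3 go.py .642 -.094 .061 -5.05;  python3 -m handwheel '[{"jaw":14,"delta_pos":[0,0,0],"turn":0},{"jaw":17,"delta_pos":[0,0,0],"turn":0},{"jaw":20,"delta_pos":[0,0,0],"turn":0},{"jaw":24,"delta_pos":[0,0,0],"turn":0},{"jaw":30,"delta_pos":[0,0,0],"turn":0},{"jaw":40,"delta_pos":[0,0,0],"turn":0},{"jaw":40,"delta_pos":[0,0,0],"turn":0}]' 20; python3 go.py .642 -.094 .061 -5.05
python3 - <<'E'
from h import *
for n,(x0,y0,x1,y1),f in(("side",(270,140,370,230),7),("top",(280,135,380,195),7)):
    im=cv2.cvtColor(camera(n),cv2.COLOR_RGB2BGR);cv2.imwrite(f"pics/{n}7.png",im)
    cv2.imwrite(f"pics/{n}7z.png",cv2.resize(im[y0:y1,x0:x1],None,fx=f,fy=f,interpolation=cv2.INTER_CUBIC)[:600])
E
python3 yc.py pics/top7.png .08
```

```text
clock: 7.32
position: [0.6437, -0.0942, 0.0621]
ee_rot: [0.737, 0.676, 0.0, 0.0]
ft_force: [-2.1, -1.0, 3.9]
grip_width: 0.158
clock 7.32 pos [ 0.6437 -0.0942  0.0621] headY -5.0 tilt [ 9.e-04 -3.e-04 -1.e+00] F [-2.1 -1.   3.9] grip mm 13.5 q [ 0.5   0.59 -0.57  1.54  0.35  1.11 -0.24]
shift [ 0.     -0.0017  0.0011] turn 0.0003 (deg 0.1 )
clock: 7.9
position: [0.6434, -0.0941, 0.0612]
ee_rot: [0.737, 0.676, 0.0, 0.0]
ft_force: [-0.8, -0.8, -0.3]
grip_width: 0.469
clock 7.9 pos [ 0.6434 -0.0941  0.0612] headY -4.99 tilt [ 1.e-04 -1.e-04 -1.e+00] F [-0.8 -0.8 -0.3] grip mm 40.1 q [ 0.5   0.59 -0.57  1.54  0.35  1.11 -0.24]
shift [ 0.     -0.0014  0.0002] turn 0.0004 (deg 0.1 )
-0.006 rise 75.50000000000001 fall 98.00000000000003
0 rise 74.00000000000001 fall 98.00000000000003
0.006 rise 75.00000000000001 fall 99.50000000000003
-0.025 rise 76.00000000000001 fall 99.00000000000003
0.025 rise 60.0 fall 105.00000000000004
lat edges -30.999999999999986 31.000000000000068
```

View pics/side7z.png

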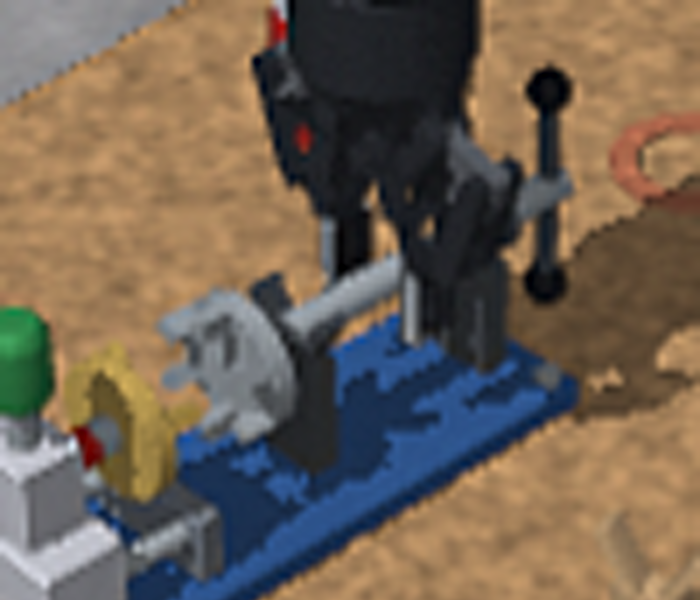

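Shaft is seated, with its y edges at 75 and 98.5 mm as expected. Next I'll lift clear and go to the knob, shifting along tool x (which is rig y).

```bash
python3 -m handwheel '[{"jaw":40,"delta_pos":[0,0,-0.01],"turn":0},{"jaw":45,"delta_pos":[0,0,-0.035],"turn":0},{"jaw":50,"delta_pos":[0,0,-0.07],"turn":0},{"jaw":60,"delta_pos":[0,0,-0.105],"turn":0},{"jaw":60,"delta_pos":[0.02,0,-0.135],"turn":0},{"jaw":60,"delta_pos":[0.06,0,-0.14],"turn":0},{"jaw":60,"delta_pos":[0.1,0,-0.14],"turn":0},{"jaw":60,"delta_pos":[0.14,0,-0.14],"turn":0},{"jaw":60,"delta_pos":[0.17,0,-0.14],"turn":0},{"jaw":60,"delta_pos":[0.184,0,-0.14],"turn":0}]' 20; python3 -m handwheel '[{"jaw":60,"delta_pos":[0,0,0],"turn":0},{"jaw":60,"delta_pos":[0,0,0],"turn":0}]'; python3 go.py .6595 .0897 .124 -5.05
python3 - <<'E'
from h import *
for n,(x0,y0,x1,y1),f in(("side",(230,110,380,240),5),("top",(250,135,390,255),5)):
    im=cv2.cvtColor(camera(n),cv2.COLOR_RGB2BGR);cv2.imwrite(f"pics/{n}8.png",im)
    cv2.imwrite(f"pics/{n}8z.png",cv2.resize(im[y0:y1,x0:x1],None,fx=f,fy=f,interpolation=cv2.INTER_CUBIC)[:600])
E
```

```text
clock: 8.83
position: [0.6586, 0.0953, 0.2024]
ee_rot: [0.735, 0.678, 0.001, -0.001]
ft_force: [0.1, 0.7, 0.8]
grip_width: 0.706
clock: 9.0
position: [0.6594, 0.0895, 0.2017]
ee_rot: [0.737, 0.676, 0.0, 0.0]
ft_force: [0.3, -0.3, 0.0]
grip_width: 0.7
clock 9.0 pos [0.6594 0.0895 0.2017] headY -4.91 tilt [ 4.e-04 -3.e-04 -1.e+00] F [ 0.3 -0.3  0. ] grip mm 59.8 q [ 0.25  0.52 -0.65  1.36  0.31  1.37 -0.49]
shift [0.0002 0.0001 0.0777] turn 0.0008 (deg 0.1 )
```

View pics/side8z.png

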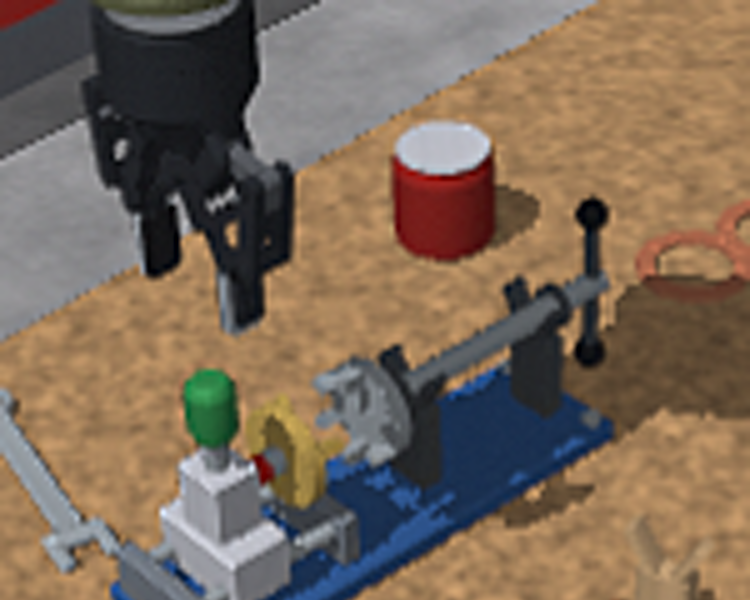

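View pics/top8z.png

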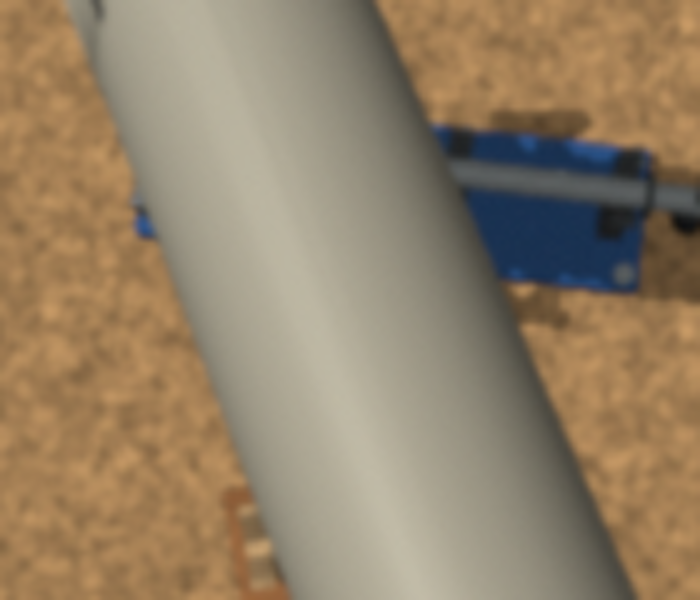

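The side view shows the shaft seated in both saddles, with the open fingers above the knob at (210,410). I'll descend around the knob and close gently.

```bash
python3 -m handwheel '[{"jaw":60,"delta_pos":[0,0,0.02],"turn":0},{"jaw":60,"delta_pos":[0,0,0.045],"turn":0},{"jaw":60,"delta_pos":[0,0,0.065],"turn":0},{"jaw":60,"delta_pos":[0,0,0.077],"turn":0},{"jaw":50,"delta_pos":[0,0,0.077],"turn":0},{"jaw":40,"delta_pos":[0,0,0.077],"turn":0},{"jaw":34,"delta_pos":[0,0,0.077],"turn":0},{"jaw":30,"delta_pos":[0,0,0.077],"turn":0},{"jaw":26,"delta_pos":[0,0,0.077],"turn":0},{"jaw":22,"delta_pos":[0,0,0.077],"turn":0}]' 30; python3 -m handwheel '[{"jaw":20,"delta_pos":[0,0,0],"turn":0},{"jaw":20,"delta_pos":[0,0,0],"turn":0}]' 40; python3 go.py .6595 .0897 .124 -5.05
python3 - <<'E'
from h import *
for n,(x0,y0,x1,y1),f in(("side",(230,140,330,240),6),):
    im=cv2.cvtColor(camera(n),cv2.COLOR_RGB2BGR);cv2.imwrite(f"pics/{n}9.png",im)
    cv2.imwrite(f"pics/{n}9z.png",cv2.resize(im[y0:y1,x0:x1],None,fx=f,fy=f,interpolation=cv2.INTER_CUBIC)[:600])
E
```

```text
clock: 9.93
position: [0.66, 0.0892, 0.126]
ee_rot: [0.737, 0.676, 0.001, 0.001]
ft_force: [-1.4, -0.9, 6.0]
grip_width: 0.314
clock: 10.1
position: [0.6599, 0.0892, 0.1261]
ee_rot: [0.737, 0.676, 0.001, 0.001]
ft_force: [-2.9, -0.8, 6.7]
grip_width: 0.31
clock 10.1 pos [0.6599 0.0892 0.1261] headY -5.0 tilt [ 2.e-03 -2.e-04 -1.e+00] F [-2.9 -0.8  6.7] grip mm 26.4 q [ 0.25  0.57 -0.64  1.44  0.35  1.24 -0.51]
shift [ 0.0004 -0.0005  0.002 ] turn 0.0003 (deg 0.1 )
```

View pics/side9z.png

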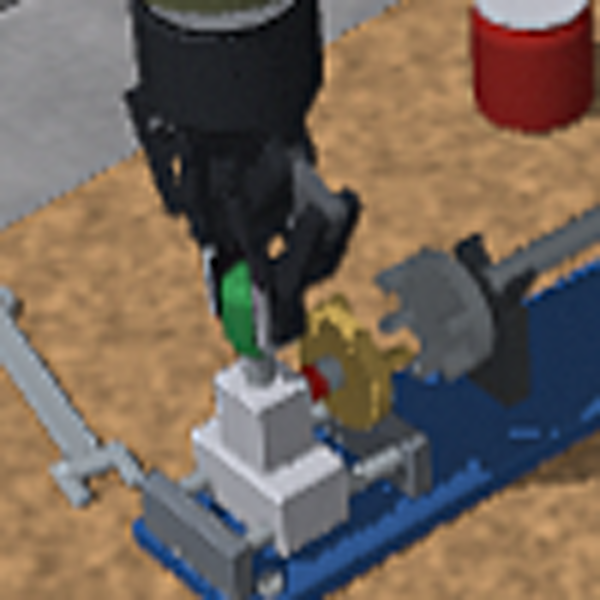

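Knob is gripped. I'll ease it over at 2 mm per row.

```bash
python3 -m handwheel '[{"jaw":20,"delta_pos":[-0.001,0,0],"turn":0},{"jaw":20,"delta_pos":[-0.003,0,0],"turn":0},{"jaw":20,"delta_pos":[-0.005,0,0],"turn":0},{"jaw":20,"delta_pos":[-0.007,0,0],"turn":0},{"jaw":20,"delta_pos":[-0.009,0,0],"turn":0},{"jaw":20,"delta_pos":[-0.011,0,0],"turn":0},{"jaw":20,"delta_pos":[-0.013,0,0],"turn":0},{"jaw":20,"delta_pos":[-0.015,0,0],"turn":0},{"jaw":20,"delta_pos":[-0.017,0,0],"turn":0},{"jaw":20,"delta_pos":[-0.018,0,0],"turn":0}]' 40;python3 go.py .6595 .0897 .124 -5.05
```

```text
clock: 10.98
position: [0.6585, 0.0739, 0.126]
ee_rot: [0.737, 0.676, 0.002, -0.0]
ft_force: [0.1, 7.9, 5.2]
grip_width: 0.313
clock 10.98 pos [0.6585 0.0739 0.126 ] headY -4.88 tilt [ 0.003   0.0033 -1.    ] F [0.1 7.9 5.2] grip mm 26.7 q [ 0.27  0.56 -0.64  1.45  0.34  1.23 -0.48]
shift [ 0.0158 -0.0004  0.0021] turn 0.0009 (deg 0.2 )
```

```bash
python3 -m handwheel '[{"jaw":20,"delta_pos":[-0.001,0,0],"turn":0},{"jaw":20,"delta_pos":[-0.002,0,0],"turn":0},{"jaw":20,"delta_pos":[-0.003,0,0],"turn":0},{"jaw":20,"delta_pos":[-0.004,0,0],"turn":0},{"jaw":20,"delta_pos":[-0.005,0,0],"turn":0},{"jaw":20,"delta_pos":[-0.006,0,0],"turn":0}]' 40;python3 go.py .6595 .0897 .124 -5.05
```

```text
clock: 11.48
position: [0.658, 0.0682, 0.1261]
ee_rot: [0.736, 0.676, 0.002, -0.0]
ft_force: [0.4, 7.7, 5.2]
grip_width: 0.309
clock 11.48 pos [0.658  0.0682 0.1261] headY -4.86 tilt [ 0.0031  0.0034 -1.    ] F [0.4 7.7 5.2] grip mm 26.4 q [ 0.28  0.56 -0.64  1.46  0.34  1.23 -0.48]
shift [ 0.0216 -0.0004  0.0021] turn 0.001 (deg 0.2 )
```

```bash
python3 -m handwheel '[{"jaw":20,"delta_pos":[-0.001,0,0],"turn":0},{"jaw":20,"delta_pos":[-0.002,0,0],"turn":0},{"jaw":20,"delta_pos":[-0.003,0,0],"turn":0},{"jaw":20,"delta_pos":[-0.004,0,0],"turn":0}]' 40;python3 go.py .6595 .0897 .124 -5.05
```

```text
clock: 11.82
position: [0.6577, 0.0648, 0.1261]
ee_rot: [0.736, 0.677, 0.003, -0.0]
ft_force: [1.2, 9.0, 4.5]
grip_width: 0.312
clock 11.82 pos [0.6577 0.0648 0.1261] headY -4.84 tilt [ 0.0033  0.0041 -1.    ] F [1.2 9.  4.5] grip mm 26.6 q [ 0.29  0.56 -0.64  1.46  0.34  1.23 -0.47]
shift [ 0.025  -0.0003  0.0022] turn 0.0012 (deg 0.2 )
```

```bash
python3 -m handwheel '[{"jaw":20,"delta_pos":[-0.0008,0,0],"turn":0},{"jaw":20,"delta_pos":[-0.0016,0,0],"turn":0},{"jaw":20,"delta_pos":[-0.0024,0,0],"turn":0}]' 40;python3 go.py .6595 .0897 .124 -5.05
```

```text
clock: 12.07
position: [0.6575, 0.0626, 0.1261]
ee_rot: [0.736, 0.677, 0.003, -0.0]
ft_force: [1.0, 9.4, 4.0]
grip_width: 0.309
clock 12.07 pos [0.6575 0.0626 0.1261] headY -4.83 tilt [ 0.0033  0.0043 -1.    ] F [1.  9.4 4. ] grip mm 26.4 q [ 0.29  0.56 -0.64  1.46  0.34  1.23 -0.47]
shift [ 0.0272 -0.0003  0.0022] turn 0.0012 (deg 0.2 )
```

```bash
python3 -m handwheel '[{"jaw":20,"delta_pos":[-0.0007,0,0],"turn":0},{"jaw":20,"delta_pos":[-0.0014,0,0],"turn":0},{"jaw":20,"delta_pos":[-0.002,0,0],"turn":0}]' 40;python3 go.py .6595 .0897 .124 -5.05
```

```text
clock: 12.32
position: [0.6574, 0.0608, 0.126]
ee_rot: [0.736, 0.677, 0.003, -0.001]
ft_force: [1.3, 9.1, 3.9]
grip_width: 0.312
clock 12.32 pos [0.6574 0.0608 0.126 ] headY -4.82 tilt [ 0.0034  0.0045 -1.    ] F [1.3 9.1 3.9] grip mm 26.6 q [ 0.3   0.56 -0.63  1.46  0.34  1.23 -0.46]
shift [ 0.029  -0.0003  0.0022] turn 0.0013 (deg 0.2 )
```

```bash
python3 -m handwheel '[{"jaw":20,"delta_pos":[-0.0005,0,0],"turn":0},{"jaw":20,"delta_pos":[-0.001,0,0],"turn":0},{"jaw":20,"delta_pos":[-0.001,0,0],"turn":0}]' 40;python3 go.py .6595 .0897 .124 -5.05
```

```text
clock: 12.57
position: [0.6573, 0.0597, 0.1261]
ee_rot: [0.736, 0.677, 0.003, -0.0]
ft_force: [1.0, 9.7, 3.4]
grip_width: 0.311
clock 12.57 pos [0.6573 0.0597 0.1261] headY -4.83 tilt [ 0.0034  0.0045 -1.    ] F [1.  9.7 3.4] grip mm 26.5 q [ 0.3   0.56 -0.63  1.46  0.34  1.23 -0.46]
shift [ 0.03   -0.0003  0.0022] turn 0.0012 (deg 0.2 )
```

```bash
python3 -m handwheel '[{"jaw":20,"delta_pos":[-0.0005,0,0],"turn":0},{"jaw":20,"delta_pos":[-0.001,0,0],"turn":0},{"jaw":20,"delta_pos":[-0.001,0,0],"turn":0}]' 40;python3 go.py .6595 .0897 .124 -5.05
```

```text
clock: 12.82
position: [0.6572, 0.0595, 0.126]
ee_rot: [0.736, 0.677, 0.003, -0.001]
ft_force: [2.6, 10.7, 3.0]
grip_width: 0.316
clock 12.82 pos [0.6572 0.0595 0.126 ] headY -4.79 tilt [ 0.0036  0.0054 -1.    ] F [ 2.6 10.7  3. ] grip mm 26.9 q [ 0.3   0.56 -0.64  1.46  0.34  1.23 -0.46]
shift [ 0.0303 -0.0003  0.0022] turn 0.0014 (deg 0.3 )
```

```bash
python3 - <<'E'
from h import *
for n,(x0,y0,x1,y1),f in(("side",(230,130,370,250),5),):
    im=cv2.cvtColor(camera(n),cv2.COLOR_RGB2BGR);cv2.imwrite(f"pics/{n}10.png",im)
    cv2.imwrite(f"pics/{n}10z.png",cv2.resize(im[y0:y1,x0:x1],None,fx=f,fy=f,interpolation=cv2.INTER_CUBIC)[:600])
E
```

```text
(no output)
```

View pics/side10z.png

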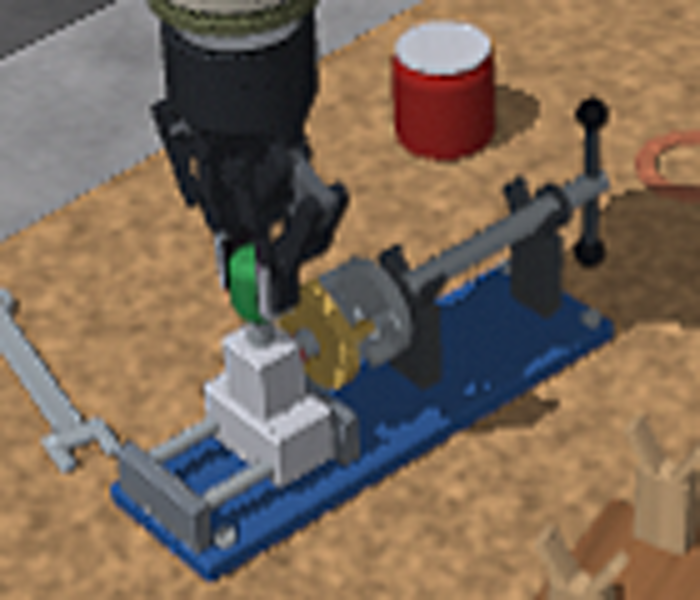

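Last mm of command gave only 0.2 mm of motion, so it's at the stop. I'll press slightly more to confirm.

```bash
python3 -m handwheel '[{"jaw":20,"delta_pos":[-0.001,0,0],"turn":0},{"jaw":20,"delta_pos":[-0.0015,0,0],"turn":0},{"jaw":20,"delta_pos":[-0.0015,0,0],"turn":0}]' 60;python3 go.py .6595 .0897 .124 -5.05; python3 -m handwheel '[{"jaw":20,"delta_pos":[-0.001,0,0],"turn":0},{"jaw":20,"delta_pos":[-0.002,0,0],"turn":0},{"jaw":20,"delta_pos":[-0.002,0,0],"turn":0}]' 60;python3 go.py .6595 .0897 .124 -5.05
```

```text
clock: 13.12
position: [0.6572, 0.0595, 0.1262]
ee_rot: [0.736, 0.677, 0.004, -0.001]
ft_force: [4.4, 14.9, 1.6]
grip_width: 0.305
clock 13.12 pos [0.6572 0.0595 0.1262] headY -4.73 tilt [ 0.0042  0.0071 -1.    ] F [ 4.4 14.9  1.6] grip mm 26.1 q [ 0.3   0.56 -0.64  1.46  0.33  1.23 -0.46]
shift [ 0.0303 -0.0002  0.0024] turn 0.0018 (deg 0.3 )
clock: 13.37
position: [0.6572, 0.0594, 0.1262]
ee_rot: [0.735, 0.678, 0.005, -0.002]
ft_force: [5.8, 20.4, 0.1]
grip_width: 0.303
clock 13.37 pos [0.6572 0.0594 0.1262] headY -4.65 tilt [ 0.005   0.0096 -0.9999] F [ 5.8 20.4  0.1] grip mm 25.9 q [ 0.3   0.56 -0.64  1.46  0.33  1.22 -0.45]
shift [ 0.0304 -0.0002  0.0025] turn 0.0022 (deg 0.4 )
```

```bash
python3 -m handwheel '[{"jaw":20,"delta_pos":[0.002,0,0],"turn":0},{"jaw":20,"delta_pos":[0.003,0,0],"turn":0},{"jaw":20,"delta_pos":[0.003,0,0],"turn":0}]' 60;python3 go.py .6595 .0897 .124 -5.05
```

```text
clock: 13.62
position: [0.6573, 0.0595, 0.1262]
ee_rot: [0.736, 0.677, 0.003, -0.001]
ft_force: [2.2, 11.8, 3.3]
grip_width: 0.305
clock 13.62 pos [0.6573 0.0595 0.1262] headY -4.77 tilt [ 0.0038  0.0056 -1.    ] F [ 2.2 11.8  3.3] grip mm 26.0 q [ 0.3   0.56 -0.64  1.46  0.33  1.23 -0.46]
shift [ 0.0303 -0.0003  0.0023] turn 0.0016 (deg 0.3 )
```

```bash
python3 -m handwheel '[{"jaw":20,"delta_pos":[0.0015,0,0],"turn":0},{"jaw":20,"delta_pos":[0.002,0,0],"turn":0},{"jaw":20,"delta_pos":[0.002,0,0],"turn":0}]' 60;python3 go.py .6595 .0897 .124 -5.05; python3 -m handwheel '[{"jaw":27,"delta_pos":[0,0,0],"turn":0},{"jaw":29,"delta_pos":[0,0,0],"turn":0},{"jaw":33,"delta_pos":[0,0,0],"turn":0},{"jaw":40,"delta_pos":[0,0,0],"turn":0},{"jaw":48,"delta_pos":[0,0,0],"turn":0},{"jaw":48,"delta_pos":[0,0,0],"turn":0}]' 20; python3 go.py .6595 .0897 .124 -5.05
```

```text
clock: 13.87
position: [0.6573, 0.0595, 0.1261]
ee_rot: [0.736, 0.677, 0.002, -0.0]
ft_force: [0.9, 7.2, 5.6]
grip_width: 0.305
clock 13.87 pos [0.6573 0.0595 0.1261] headY -4.85 tilt [ 0.0031  0.0033 -1.    ] F [0.9 7.2 5.6] grip mm 26.1 q [ 0.3   0.56 -0.63  1.46  0.34  1.23 -0.46]
shift [ 0.0303 -0.0003  0.0022] turn 0.0011 (deg 0.2 )
clock: 14.37
position: [0.6565, 0.0559, 0.1241]
ee_rot: [0.737, 0.675, -0.0, 0.0]
ft_force: [-0.5, 0.5, -0.3]
grip_width: 0.564
clock 14.37 pos [0.6565 0.0559 0.1241] headY -5.01 tilt [-1.e-04 -4.e-04 -1.e+00] F [-0.5  0.5 -0.3] grip mm 48.2 q [ 0.3   0.56 -0.63  1.46  0.34  1.23 -0.46]
shift [0.0339 0.0001 0.0001] turn 0.0002 (deg 0.0 )
```

```bash
python3 -m handwheel '[{"jaw":50,"delta_pos":[0,0,-0.02],"turn":0},{"jaw":50,"delta_pos":[0,0,-0.05],"turn":0},{"jaw":50,"delta_pos":[0,0,-0.075],"turn":0},{"jaw":50,"delta_pos":[-0.02,0,-0.085],"turn":0},{"jaw":50,"delta_pos":[-0.06,0,-0.085],"turn":0},{"jaw":50,"delta_pos":[-0.1,0,-0.085],"turn":0},{"jaw":50,"delta_pos":[-0.14,0,-0.085],"turn":0},{"jaw":50,"delta_pos":[-0.18,0,-0.085],"turn":0},{"jaw":50,"delta_pos":[-0.22,0,-0.085],"turn":0},{"jaw":50,"delta_pos":[-0.244,0,-0.085],"turn":0}]' 20; python3 -m handwheel '[{"jaw":50,"delta_pos":[0,0,0],"turn":0},{"jaw":50,"delta_pos":[0,0,0],"turn":0}]'; python3 go.py .6345 -.1875 .15 -5.05
python3 - <<'E'
from h import *
for n,(x0,y0,x1,y1),f in(("side",(250,130,380,240),6),("top",(275,145,395,215),6)):
    im=cv2.cvtColor(camera(n),cv2.COLOR_RGB2BGR);cv2.imwrite(f"pics/{n}11.png",im)
    cv2.imwrite(f"pics/{n}11z.png",cv2.resize(im[y0:y1,x0:x1],None,fx=f,fy=f,interpolation=cv2.INTER_CUBIC)[:600,:800])
E
```

```text
clock: 15.2
position: [0.634, -0.1928, 0.209]
ee_rot: [0.739, 0.674, -0.001, 0.001]
ft_force: [-0.3, -0.9, -0.4]
grip_width: 0.583
clock: 15.37
position: [0.6347, -0.1889, 0.2089]
ee_rot: [0.738, 0.674, -0.0, -0.0]
ft_force: [-0.6, 0.9, -0.6]
grip_width: 0.582
clock 15.37 pos [ 0.6347 -0.1889  0.2089] headY -5.2 tilt [-5.e-04 -3.e-04 -1.e+00] F [-0.6  0.9 -0.6] grip mm 49.7 q [ 0.63  0.49 -0.58  1.36  0.27  1.37 -0.04]
shift [ 0.0014 -0.0003  0.0589] turn -0.0008 (deg -0.1 )
```

View pics/side11z.png

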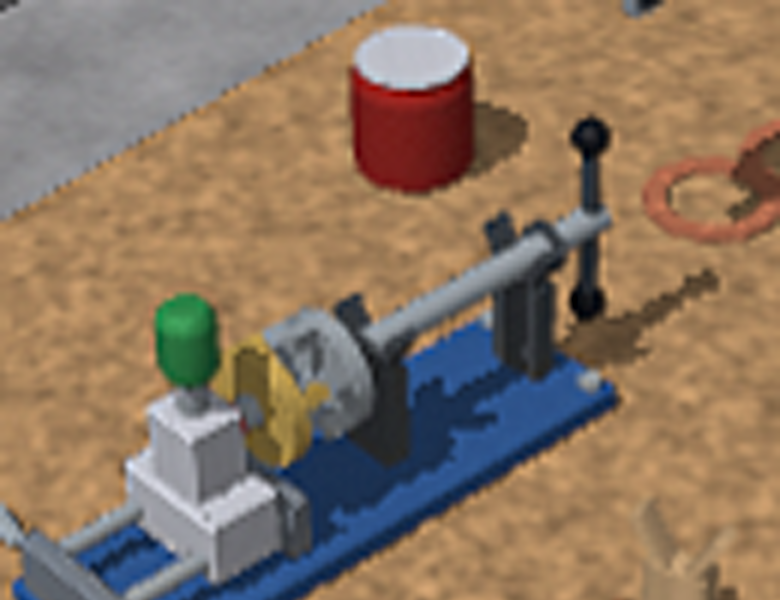

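View pics/top11z.png

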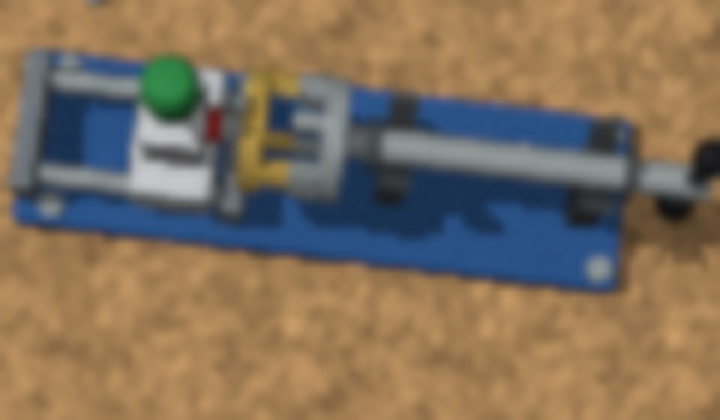

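Knob is over and the clutch is standing on tooth tips. In the top view, the brass teeth at (280,142), (285,85) and (270,180) imply one at roughly -0.3 rad (robot side of vertical), so the shorter rock is ball towards +x. I'll locate the ball now.

```bash
python3 - <<'E'
from h import *
t=cv2.imread("pics/top11.png");s=cv2.imread("pics/side11.png")
for nm,im,(x0,y0,x1,y1) in(("top",t,(380,160,412,186)),("side",s,(342,146,354,158))):
    m=cv2.inRange(cv2.cvtColor(im,cv2.COLOR_BGR2HSV),(0,0,0),(180,255,50))[y0:y1,x0:x1]
    n,l,st,ce=cv2.connectedComponentsWithStats(m);print(nm,[(st[i].tolist(),(ce[i]+[x0,y0]).round(1).tolist()) for i in range(1,n) if st[i,4]>6])
b=np.array([.6345,-.1875,.130]);print(proj("top",[b]),proj("side",[b]))
f=10;cv2.imwrite("pics/bt.png",cv2.resize(t[155:195,370:430],None,fx=f,fy=f,interpolation=cv2.INTER_CUBIC))
E
```

```text
top [([11, 0, 21, 22, 196], [401.8, 169.2]), ([5, 18, 5, 4, 17], [386.9, 179.4])]
side [([3, 4, 6, 7, 29], [347.8, 152.8])]
[[393.53804257 171.13559071]] [[348.45355245 151.78927857]]
```

View pics/bt.png

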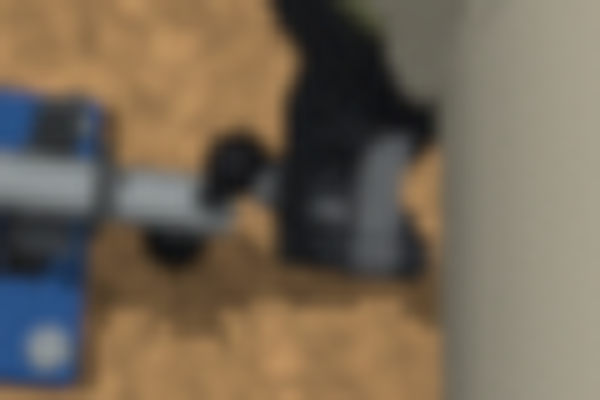

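Ball confirmed at (0.6345, -0.1875, 0.130): top pixel (393.3,171.5), side pixel (347.8,152.8), both within 1 px of prediction. I'll descend around it and form a loose cage.

```bash
python3 -m handwheel '[{"jaw":50,"delta_pos":[0.001,0,0.03],"turn":0},{"jaw":50,"delta_pos":[0.0014,0,0.06],"turn":0},{"jaw":50,"delta_pos":[0.0014,0,0.08],"turn":0},{"jaw":50,"delta_pos":[0.0014,0,0.089],"turn":0},{"jaw":40,"delta_pos":[0.0014,0,0.089],"turn":0},{"jaw":32,"delta_pos":[0.0014,0,0.089],"turn":0},{"jaw":27,"delta_pos":[0.0014,0,0.089],"turn":0},{"jaw":25,"delta_pos":[0.0014,0,0.089],"turn":0},{"jaw":25,"delta_pos":[0.0014,0,0.089],"turn":0}]' 20; python3 go.py .6345 -.1875 .12 -5.05
python3 - <<'E'
from h import *
for n,(x0,y0,x1,y1),f in(("side",(250,130,380,240),6),):
    im=cv2.cvtColor(camera(n),cv2.COLOR_RGB2BGR);cv2.imwrite(f"pics/{n}12.png",im)
    cv2.imwrite(f"pics/{n}12z.png",cv2.resize(im[y0:y1,x0:x1],None,fx=f,fy=f,interpolation=cv2.INTER_CUBIC)[:600,:800])
E
```

```text
clock: 16.22
position: [0.6361, -0.1853, 0.1216]
ee_rot: [0.737, 0.676, 0.0, 0.001]
ft_force: [0.6, -0.6, 0.8]
grip_width: 0.293
clock 16.22 pos [ 0.6361 -0.1853  0.1216] headY -4.98 tilt [ 1.9e-03 -7.0e-04 -1.0e+00] F [ 0.6 -0.6  0.8] grip mm 25.0 q [ 0.62  0.55 -0.57  1.46  0.3   1.22 -0.07]
shift [-0.0023 -0.0014  0.0016] turn 0.0004 (deg 0.1 )
```

View pics/side12z.png

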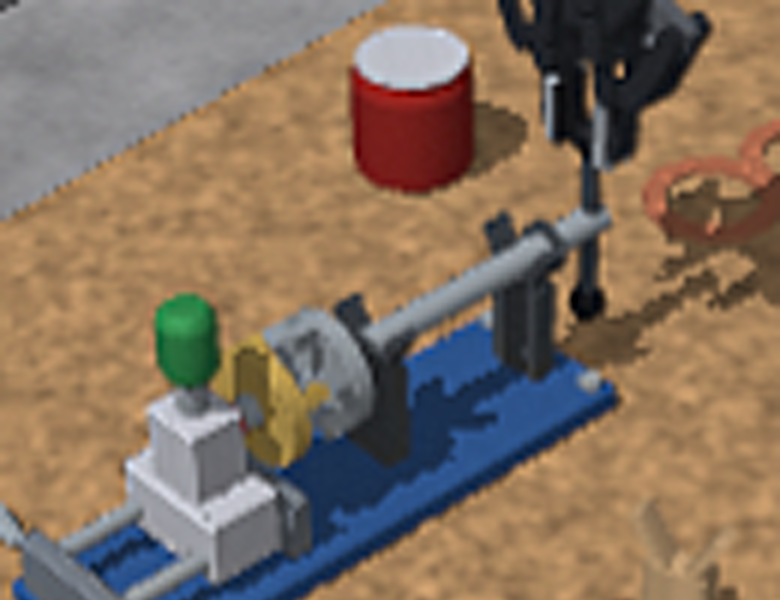

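```bash
python3 -m handwheel '[{"jaw":25,"delta_pos":[0,0.001,0],"turn":0},{"jaw":25,"delta_pos":[0,0.0025,0],"turn":0},{"jaw":25,"delta_pos":[0,0.004,0],"turn":0},{"jaw":25,"delta_pos":[0,0.0055,0],"turn":0},{"jaw":25,"delta_pos":[0,0.0055,0],"turn":0}]' 20; python3 go.py .6345 -.1875 .12 -5.05; python3 -m handwheel '[{"jaw":25,"delta_pos":[0,0.0015,0],"turn":0},{"jaw":25,"delta_pos":[0,0.003,0],"turn":0},{"jaw":25,"delta_pos":[0,0.003,0],"turn":0}]' 20; python3 go.py .6345 -.1875 .12 -5.05
```

```text
clock: 16.68
position: [0.641, -0.1858, 0.1202]
ee_rot: [0.737, 0.676, -0.0, -0.0]
ft_force: [-1.2, -0.3, 0.6]
grip_width: 0.29
clock 16.68 pos [ 0.641  -0.1858  0.1202] headY -4.99 tilt [-2.e-04 -1.e-04 -1.e+00] F [-1.2 -0.3  0.6] grip mm 24.7 q [ 0.61  0.56 -0.56  1.44  0.31  1.22 -0.07]
shift [-0.0022 -0.0063  0.0002] turn 0.0003 (deg 0.1 )
clock: 16.93
position: [0.6441, -0.1861, 0.1202]
ee_rot: [0.737, 0.676, 0.0, 0.0]
ft_force: [-2.0, -0.5, 0.6]
grip_width: 0.29
clock 16.93 pos [ 0.6441 -0.1861  0.1202] headY -4.99 tilt [ 1.e-04 -1.e-04 -1.e+00] F [-2.  -0.5  0.6] grip mm 24.8 q [ 0.61  0.57 -0.56  1.44  0.31  1.23 -0.07]
shift [-0.0022 -0.0094  0.0002] turn 0.0003 (deg 0.1 )
```

```bash
python3 -m handwheel '[{"jaw":25,"delta_pos":[0,0.0015,0.0005],"turn":0},{"jaw":25,"delta_pos":[0,0.003,0.001],"turn":0},{"jaw":25,"delta_pos":[0,0.003,0.001],"turn":0}]' 20; python3 go.py .6345 -.1875 .12 -5.05
python3 - <<'E'
from h import *
for n,(x0,y0,x1,y1),f in(("side",(250,150,350,230),8),("top",(275,145,365,205),8)):
    im=cv2.cvtColor(camera(n),cv2.COLOR_RGB2BGR);cv2.imwrite(f"pics/{n}13.png",im)
    cv2.imwrite(f"pics/{n}13z.png",cv2.resize(im[y0:y1,x0:x1],None,fx=f,fy=f,interpolation=cv2.INTER_CUBIC)[:600,:800])
E
```

```text
clock: 17.18
position: [0.6471, -0.1862, 0.1191]
ee_rot: [0.737, 0.676, 0.0, 0.0]
ft_force: [-0.6, -0.3, 0.3]
grip_width: 0.295
clock 17.18 pos [ 0.6471 -0.1862  0.1191] headY -4.98 tilt [ 1.e-04  0.e+00 -1.e+00] F [-0.6 -0.3  0.3] grip mm 25.2 q [ 0.61  0.58 -0.56  1.43  0.31  1.23 -0.07]
shift [-0.0024 -0.0124 -0.0009] turn 0.0004 (deg 0.1 )
```

View pics/side13z.png

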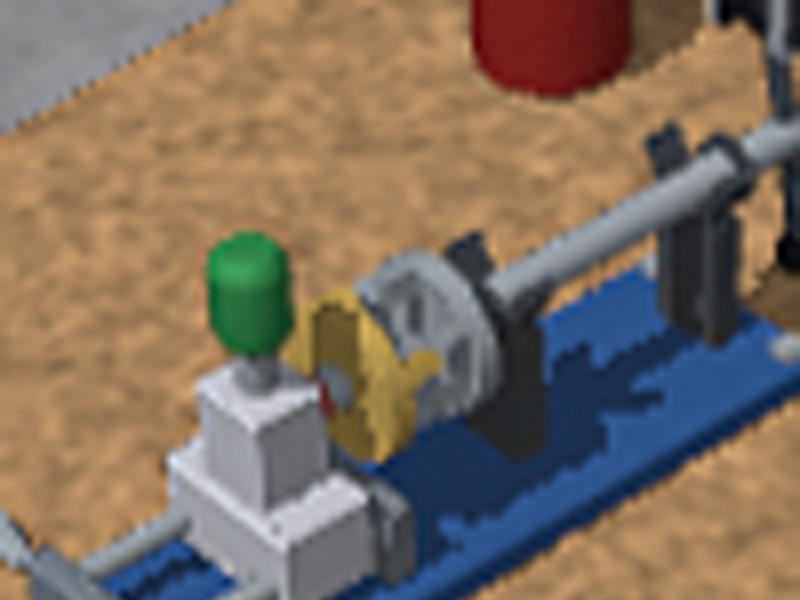

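View pics/top13z.png

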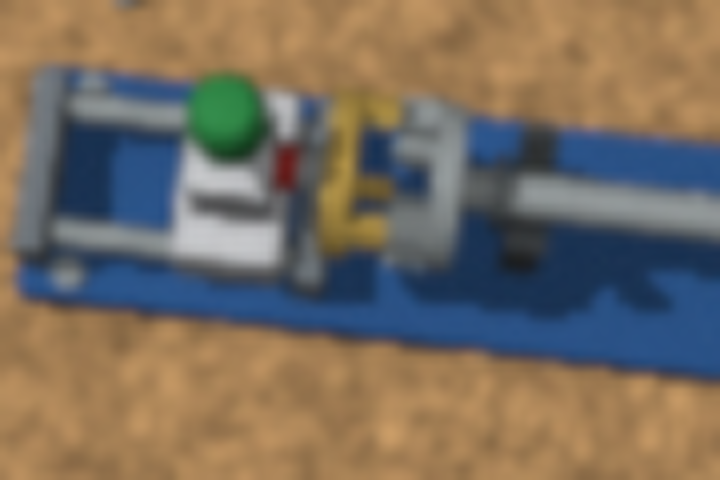

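Not yet in mesh: ring (340,170) is still apart from the disc (440,190), with brass teeth at the tips. I'll continue.

```bash
python3 -m handwheel '[{"jaw":25,"delta_pos":[0,0.0015,0.0005],"turn":0},{"jaw":25,"delta_pos":[0,0.003,0.001],"turn":0},{"jaw":25,"delta_pos":[0,0.003,0.001],"turn":0}]' 20; python3 go.py .6345 -.1875 .12 -5.05 | head -1;  python3 -m handwheel '[{"jaw":25,"delta_pos":[0,0.0015,0.0005],"turn":0},{"jaw":25,"delta_pos":[0,0.003,0.001],"turn":0},{"jaw":25,"delta_pos":[0,0.003,0.001],"turn":0}]' 20; python3 go.py .6345 -.1875 .12 -5.05 | head -1
cat > snap.py <<'E'
from h import *
import sys
i=sys.argv[1]
A=[]
for n,(x0,y0,x1,y1),f in(("side",(270,160,330,215),7),("top",(295,145,350,200),7)):
    im=cv2.cvtColor(camera(n),cv2.COLOR_RGB2BGR);cv2.imwrite(f"pics/{n}{i}.png",im)
    A.append(cv2.resize(im[y0:y1,x0:x1],None,fx=f,fy=f,interpolation=cv2.INTER_CUBIC))
cv2.imwrite(f"pics/both{i}.png",np.hstack(A)[:600,:800])
E
python3 snap.py 14
```

```text
clock: 17.53
position: [0.65, -0.1866, 0.1181]
ee_rot: [0.737, 0.676, 0.0, 0.0]
ft_force: [-0.5, 0.2, 0.5]
grip_width: 0.291
clock 17.53 pos [ 0.65   -0.1866  0.1181] headY -4.99 tilt [ 1.e-04 -0.e+00 -1.e+00] F [-0.5  0.2  0.5] grip mm 24.9 q [ 0.6   0.58 -0.56  1.42  0.32  1.23 -0.07]
clock: 17.78
position: [0.6531, -0.1868, 0.1171]
ee_rot: [0.737, 0.676, 0.0, 0.0]
ft_force: [-1.0, -0.2, 0.3]
grip_width: 0.289
clock 17.78 pos [ 0.6531 -0.1868  0.1171] headY -4.98 tilt [ 2.e-04  0.e+00 -1.e+00] F [-1.  -0.2  0.3] grip mm 24.7 q [ 0.6   0.59 -0.56  1.41  0.32  1.23 -0.08]
```

View pics/both14.png

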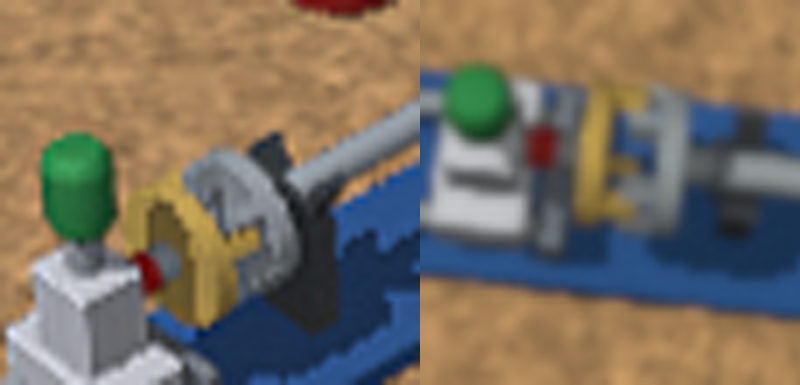

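The ring looks to have sprung forward (red spring shaft visible at (545,148)). I'll quantify the ring-to-knob distance against the initial picture, where clutch = 0.

```bash
cat > ck.py <<'E'
from h import *
import sys
ay=np.radians(5.05);y=np.array([np.sin(ay),np.cos(ay),0]);xa=np.array([y[1],-y[0],0]);bed=np.array([.6430,-.0946,0])
def edges(f,z=.08):
    t=cv2.imread(f);h=cv2.cvtColor(t,cv2.COLOR_BGR2HSV)
    g=cv2.inRange(h,(45,80,40),(85,255,255));g[:145]=0;g[172:]=0;g[:,:280]=0;g[:,320:]=0
    M=cv2.moments(g,True);k=plane("top",[(M["m10"]/M["m00"],M["m01"]/M["m00"])],.147)[0]-bed
    # brass ring: rows of yellow
    b=cv2.inRange(h,(18,110,60),(32,255,255));b[:150]=0;b[190:]=0;b[:,:300]=0;b[:,:][:,345:]=0
    v,u=np.nonzero(b);P=plane("top",np.c_[u,v],z)-bed
    Y=P@y*1e3; return k@y*1e3,np.percentile(Y,[3,50,97]).round(1),len(Y)
for i in sys.argv[1:]: 
    k,e,n=edges(f"pics/top{i}.png");print(i,"knob y",k.round(1),"brass y",e,"knob-brass",(k-e).round(1),n)
E
python3 ck.py 0 3 11 13 14
```

```text
0 knob y 185.0 brass y [122.5 136.6 144.9] knob-brass [62.5 48.4 40.1] 121
3 knob y 184.9 brass y [122.5 136.6 144.9] knob-brass [62.4 48.3 40. ] 123
11 knob y 154.8 brass y [101.1 114.4 157. ] knob-brass [53.7 40.4 -2.2] 117
13 knob y 154.8 brass y [100.2 114.  156.7] knob-brass [54.6 40.8 -1.9] 120
14 knob y 154.8 brass y [ 94.4 108.4 155.8] knob-brass [60.4 46.4 -1. ] 115
```

Knob y 185.0 → 154.8 mm (full 30 mm). The clutch has come forward from about -9 to about -2 mm. I'll rock a bit further and re-measure.

```bash
python3 -m handwheel '[{"jaw":25,"delta_pos":[0,0.001,0.0005],"turn":0},{"jaw":25,"delta_pos":[0,0.002,0.001],"turn":0},{"jaw":25,"delta_pos":[0,0.002,0.001],"turn":0}]' 20; python3 snap.py 15; python3 ck.py 15;  python3 -m handwheel '[{"jaw":25,"delta_pos":[0,0.001,0.0005],"turn":0},{"jaw":25,"delta_pos":[0,0.002,0.001],"turn":0},{"jaw":25,"delta_pos":[0,0.002,0.001],"turn":0}]' 20; python3 snap.py 16; python3 ck.py 16
```

```text
clock: 18.13
position: [0.6549, -0.187, 0.1161]
ee_rot: [0.737, 0.676, 0.0, 0.0]
ft_force: [-0.4, 0.5, 0.3]
grip_width: 0.293
15 knob y 154.8 brass y [ 94.4 108.4 155.8] knob-brass [60.4 46.4 -1. ] 115
clock: 18.48
position: [0.6569, -0.1872, 0.1151]
ee_rot: [0.737, 0.676, -0.0, 0.0]
ft_force: [-1.1, -0.3, 0.7]
grip_width: 0.294
16 knob y 154.8 brass y [ 94.4 108.3 155.8] knob-brass [60.4 46.5 -1. ] 115
```

```bash
python3 - <<'E'
from h import *
from ck import y,xa,bed
def prof(f,lat,z,a,b):
    t=cv2.imread(f).astype(np.float32);ss=np.arange(a,b,.0005)
    q=proj("top",[bed+v*y+lat*xa+[0,0,z] for v in ss]).astype(np.float32)
    v=cv2.remap(t,q[None,:,0],q[None,:,1],cv2.INTER_LINEAR)[0];return ss,v[:,2]-v[:,0]
for i in(0,11,14,16):
    a,b=(.115,.165) if i==0 else (.085,.14)
    for lat in(.028,.012,-.012,-.026):
        z=.08+np.sqrt(.03**2-lat**2)
        ss,v=prof(f"pics/top{i}.png",lat,z,a,b);th=(v.max()+np.median(v[-20:]))/2
        k=np.argmax(v);j=k+np.argmax(v[k:]<th)
        print(i,lat,"ring back edge",ss[j]*1e3,"peak",ss[k]*1e3,v.max())
E
```

```text
0 0.028 ring back edge 136.0 peak 129.5 81.15918
0 0.012 ring back edge 145.00000000000003 peak 140.5 95.33203
0 -0.012 ring back edge 144.00000000000003 peak 140.5 101.21875
0 -0.026 ring back edge 144.00000000000003 peak 138.5 72.03125
11 0.028 ring back edge 121.00000000000004 peak 103.00000000000003 83.875
11 0.012 ring back edge 122.50000000000004 peak 118.00000000000003 94.947266
11 -0.012 ring back edge 122.00000000000004 peak 115.50000000000003 96.71094
11 -0.026 ring back edge 122.50000000000004 peak 116.00000000000003 74.60547
14 0.028 ring back edge 108.50000000000003 peak 100.00000000000001 84.05859
14 0.012 ring back edge 114.50000000000003 peak 109.50000000000003 98.65625
14 -0.012 ring back edge 114.00000000000003 peak 109.50000000000003 103.1875
14 -0.026 ring back edge 115.00000000000003 peak 108.50000000000003 72.99609
16 0.028 ring back edge 115.00000000000003 peak 100.00000000000001 84.603516
16 0.012 ring back edge 114.50000000000003 peak 109.50000000000003 99.421875
16 -0.012 ring back edge 114.00000000000003 peak 109.50000000000003 103.65625
16 -0.026 ring back edge 115.00000000000003 peak 108.00000000000003 74.125
```

View pics/both16.png

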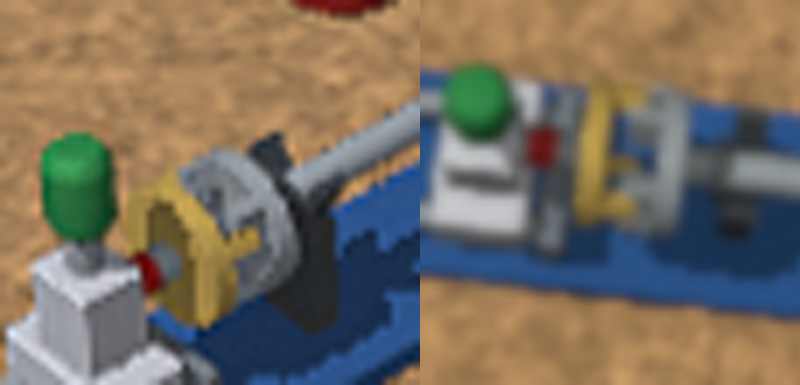

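Ring back edge moved 144.3 → 114.4 mm (29.9), the same as the knob (30.2), so the clutch is back at about 0 and in mesh. I'll open and lift straight up, off the ball.

```bash
python3 -m handwheel '[{"jaw":28,"delta_pos":[0,0,0],"turn":0},{"jaw":34,"delta_pos":[0,0,0],"turn":0},{"jaw":42,"delta_pos":[0,0,0],"turn":0},{"jaw":50,"delta_pos":[0,0,0],"turn":0},{"jaw":55,"delta_pos":[0,0,-0.005],"turn":0},{"jaw":55,"delta_pos":[0,0,-0.02],"turn":0},{"jaw":55,"delta_pos":[0,0,-0.05],"turn":0},{"jaw":55,"delta_pos":[0,0,-0.09],"turn":0},{"jaw":55,"delta_pos":[0,0,-0.11],"turn":0},{"jaw":55,"delta_pos":[0,0,-0.11],"turn":0}]' 20; python3 -m handwheel '[{"jaw":55,"delta_pos":[-0.03,0,-0.02],"turn":0},{"jaw":55,"delta_pos":[-0.06,0,-0.04],"turn":0},{"jaw":55,"delta_pos":[-0.09,0,-0.04],"turn":0},{"jaw":55,"delta_pos":[-0.1,0,-0.04],"turn":0},{"jaw":55,"delta_pos":[-0.1,0,-0.04],"turn":0},{"jaw":55,"delta_pos":[-0.1,0,-0.04],"turn":0}]'; python3 snap.py 17; python3 ck.py 17
python3 - <<'E'
from h import *
a=cv2.imread("pics/side17.png");b=cv2.imread("pics/top17.png")
cv2.imwrite("pics/s17.png",cv2.resize(a[120:240,240:400],None,fx=5,fy=5,interpolation=cv2.INTER_CUBIC))
E
```

```text
clock: 19.42
position: [0.659, -0.1872, 0.232]
ee_rot: [0.737, 0.676, 0.003, 0.004]
ft_force: [0.9, 0.6, -1.1]
grip_width: 0.642
clock: 19.92
position: [0.6479, -0.2868, 0.2647]
ee_rot: [0.737, 0.675, 0.0, -0.0]
ft_force: [0.5, 0.2, -0.6]
grip_width: 0.646
17 knob y 154.8 brass y [ 94.4 108.4 156. ] knob-brass [60.4 46.4 -1.2] 114
```

View pics/s17.png

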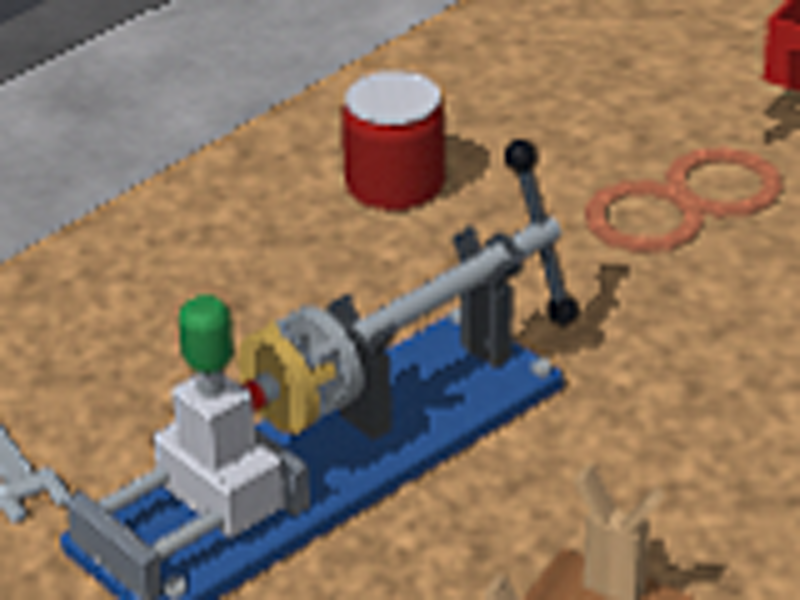

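View pics/top17.png

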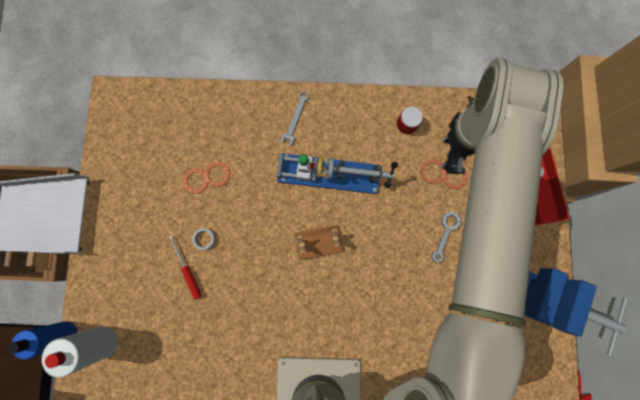

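Hand is clear, the shaft is seated with the bar tilted about 0.35 rad and the knob over. One last independent check of the ring from the side view, then I'll hand in.

```bash
python3 - <<'E'
from h import *
ay=np.radians(5.05);y=np.array([np.sin(ay),np.cos(ay),0]);xa=np.array([y[1],-y[0],0]);bed=np.array([.6430,-.0946,0])
for i in(0,11,17):
    h=cv2.cvtColor(cv2.imread(f"pics/side{i}.png"),cv2.COLOR_BGR2HSV)
    b=cv2.inRange(h,(18,110,60),(32,255,255));b[:165]=0;b[225:]=0;b[:,:272]=0;b[:,325:]=0
    n,l,st,ce=cv2.connectedComponentsWithStats(b);k=1+np.argmax(st[1:,4]);v,u=np.nonzero(l==k)
    g=cv2.inRange(h,(45,80,40),(85,255,255));g[:165]=0;g[225:]=0;M=cv2.moments(g,True)
    print(i,"brass left/bottom px",np.percentile(u,2),np.percentile(v,98),"knob",M["m10"]/M["m00"],M["m01"]/M["m00"],st[k])
o=bed+[0,0,.08]
print("px per mm along rig y at ring:",(proj("side",[o+.14*y])-proj("side",[o+.11*y]))/30)
print({k:get_obs()[k] for k in("clock","position","ft_force")})
E
python3 - <<'E'
import numpy as np,cv2
a=cv2.imread('pics/top0.png').astype(int);b=cv2.imread('pics/top17.png').astype(int)
d=abs(a-b).max(2)
for n,(x0,y0,x1,y1) in dict(gasket_l=(180,158,232,196),gasket_r=(416,155,443,190),race=(188,225,218,252),conrod=(428,208,464,266)).items():
    print(n,"changed px",(d[y0:y1,x0:x1]>25).sum())
E
```

```text
0 brass left/bottom px 279.0 209.6 knob 271.6978417266187 191.0503597122302 [279 188  20  23 221]
11 brass left/bottom px 286.0 206.0 knob 280.54014598540147 186.27007299270073 [285 185  20  23 206]
17 brass left/bottom px 288.0 205.0 knob 280.5147058823529 186.31617647058823 [287 184  20  23 211]
px per mm along rig y at ring: [[-0.2828009   0.15842497]]
{'clock': 20.0167, 'position': array([ 0.64839315, -0.28489779,  0.26494329]), 'ft_force': array([-0.13301424, -0.35466281, -0.35959983])}
gasket_l changed px 0
gasket_r changed px 12
race changed px 0
conrod changed px 151
```

```bash
python3 - <<'E'
import numpy as np,cv2
a=cv2.imread('pics/top0.png')[140:275,405:485];b=cv2.imread('pics/top17.png')[140:275,405:485]
cv2.imwrite('pics/cmp.png',cv2.resize(np.hstack([a,b]),None,fx=4.4,fy=4.4,interpolation=cv2.INTER_CUBIC))
a=cv2.imread('pics/side0.png')[140:205,350:450];b=cv2.imread('pics/side17.png')[140:205,350:450]
cv2.imwrite('pics/cmps.png',cv2.resize(np.hstack([a,b]),None,fx=4,fy=4,interpolation=cv2.INTER_CUBIC))
E
```

```text
(no output)
```

View pics/cmp.png

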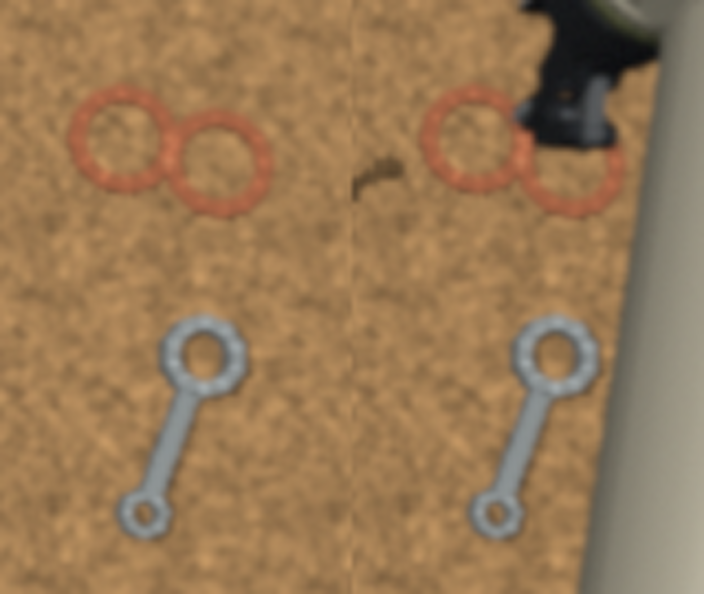

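View pics/cmps.png

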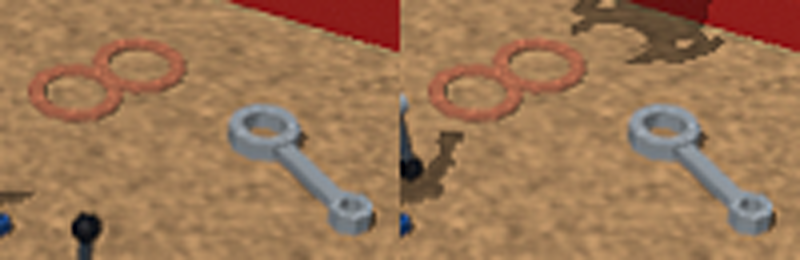

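The gasket and conrod sit exactly where they started. The pixels that changed are only the arm in view. Handing in.

```bash
python3 -c "
from workcell import hand_in;print(hand_in())"
```

```text
the job is handed in; nothing more can be done
None
```

The shaft is in the rig's saddles with its toothed end to the clutch, the knob is fully over, and the clutch teeth are in mesh. I handed in at about 20 s with the arm clear and nothing gripped.

**What I did:**
- **Shaft:** I lifted it from the cradle and lowered it into the V saddles. Contact load stayed within about 12 N.
- **Knob:** With the hand off the shaft, I eased the knob over at 2 mm per row or slower until it stopped. I then pressed to about 20 N to confirm the stop.
- **Rocking:** I caged the ball loosely and rocked it towards +x with 1–2 N until the clutch dropped in. One direction was enough, so I did not rock it back.

**Last checks:**
- **Knob:** It moved 30.2 mm in the top view, so it is fully over.
- **Clutch:** The ring's back edge moved 29.9 mm, matching the knob. It sat about 8 mm back before rocking. The side view agrees: the ring moved 9 px and the knob 8.8 px.
- **Shaft:** It is still in both saddles, with the bar tilted about 0.35 rad.
- **Other parts:** The connecting rod, both gaskets and the race look the same as in the first picture.

**One disagreement:** A rougher measure of the brass tooth area read about 2 mm short of full mesh. I put this down to the shaft's teeth hiding the tooth tips and to the changed viewing angle, because the edge measures from both cameras read 0. I did not feel for the limits of the clutch play by force.

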